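# A dose of syrup in the blue tumbler at the market stall

### The arm

A 7-joint arm with a two-finger parallel gripper is mounted at the origin on the work surface. World frame = base frame: x ahead of the robot, y to its left, z up, the work surface at z = 0. Lengths are in m, angles in rad, forces in N, time in s.
With the tool pointing down it reaches from about 0.35 to 0.9 m from the base axis. Payload 8.1 kg.
Tool frame: the origin (TCP) lies at the very end of the fingers, on their centre line; the grasp point (between the pads) lies 19 mm behind it; z points along the fingers, y is the direction in which the jaws open and shut (so a half turn about z gives the same grasp; the last joint's range is limited). The gripper opens to 92 mm and grips with 3 to 60 N. Pads are 19 mm wide; open, the fingers measure 130 mm over their backs; the gripper's body (75 mm by 190 mm) begins 47 mm behind the grasp point.
Start: joints at [-1.444, 0.434, 0.025, 1.573, -0.012, 1.134, -0.075], TCP at [0.142, 0.609, 0.227] pointing down, gripper open.
Joint ranges: [-2.62, 2.62], [-0.44, 2.09], [-1.27, 1.32], [0.08, 2.57], [-1.32, 4.46], [0.12, 2], [-2.74, 2.74]. Speed limits (rad/s): [2.22, 2.22, 3.01, 3.01, 3.14, 3.14, 3.14].

### API

Orientations are given as a rotation vector (axis times angle).
In Python, from cell import observe, get_image, sign_off gives the robot as it stands.
- The arm moves only by the tool arm_command, never from a script. Its argument "deltas" is a list of rows, each an object with "xyz": the shift along the tool's x, y, z in cm, a list of three; "turn": the turn about the tool's z in degrees; "jaw": the closure in counts, from 0 (fully open) to 255 (shut). A call has 1 to 5 rows; each row is the pose to reach, as a shift and turn from the pose measured when the call began, along the tool's axes at that moment; what a row does not reach only later rows make up. A row lasts 1/12 s, in which the tool goes at most 41.7 mm and 7.16 degrees, less where a joint would pass 70% of its speed; a pose out of reach is approached as far as the arm can. A call with a gripper value outside its range is refused whole. The fingers move at their own pace and stop on an object; "force" is the grip in N (left out, the last holds). Time passes only in rows, so rows that repeat a pose let the fingers close. It gives the time, the measured TCP pose, the force and the opening at its end, in the units of the state.
- observe(): the state, without advancing time (a new reading comes with each control period).
- get_image(name): name is "scene" or "top" or "wrist"; returns a dict with "frame" (384x512x3 uint8, red, green, blue), "depth" (384x512 float32, m along the optical axis (not along the pixel's ray), 0 where there is no reading), "camera_matrix" (3x3 intrinsics, pixels), "cam_to_world" (4x4, takes a point from camera to world coordinates). Camera axes: x right, y up, looking along -z (the intrinsics and any distortion apply to the point x, -y, -z); pixel columns grow to the right and rows downward; lengths in m; the calibration is good to about 2 mm. The wrist camera is an equidistant fisheye: a pixel r from the principal point sees the ray r / f radians off the axis. A picture is of the moment at which its call begins.
- sign_off(): hands the job in, once; it reports no verdict.
The state is a dict: "clock": time; "joints": joint angles; "dq": joint speeds; "joint_efforts": joint torques, N m; "position": TCP position; "ee_rot": TCP orientation; "force": force on the tool from outside, world axes, zero at the start; "ft_torque": the same for the moment, N m; "width": opening from 0.0 (shut) to 1.0 (fully open).
Only numpy, scipy, OpenCV 4.12 (cv2) and the standard library are available. Lean on these libraries where they do the work, as an engineer would, in place of code of your own. Each camera call takes 0.05 s, during which the arm holds its last target.

### The job

Make up the next lemonade: take the blue tumbler, which is drying upside down on the dark mat, turn it right way up and stand it on the drip tray under the spout of the syrup pump. Then press the pump all the way down and let it come fully back up, so that the dose goes into the tumbler. Do not work the pump without the upright tumbler under its spout, leave the other things where they are, and leave the tumbler standing there.

Things in the scene. Friction and masses are not known exactly. Their poses are not given: they have to be found in the camera images.
- blue_tumbler_center (a point): Blue plastic tumbler: straight, eight-sided, 92 mm tall, 58 mm across flats (63 mm across corners), walls 3.5 mm, about 0.1 kg, open at one end. This point is its centre, half-way up on its axis. Its z axis points out through its mouth, so at the start z points down (mouth on the mat). Its flats face its own x, y and the diagonals between them, every 45 degrees; lying down, it rests on a 24 mm wide flat without rolling.
- blue_tumbler_mouth (a point): Centre of the blue tumbler's mouth, 46 mm along its z axis from its centre.
- drying_mat: Fixed dark ribbed rubber drying mat, 250 mm (its x) by 150 mm (its y), 4 mm thick; origin at the centre of its underside on the table. Two tumblers (blue, green) stand upside down on it, one behind the other along its x, about 112 mm apart, in either order.
- green_tumbler_center (a point): Centre of the green tumbler, same shape as the blue one, upside down on the mat; to be left alone.
- tray_spot (a point): Point on top of the drip tray straight below the spout, 8 mm above the table; the tumbler's base belongs here. Fixed. The tray is a steel plate, 230 mm along this point's x (65 mm before it to 165 mm beyond it) and 116 mm wide (58 mm to either side). Its +x axis points from the spot to the syrup bottle, whose upright axis is 110 mm beyond it; the bottle is 76 mm across with a steel clamp 88 mm wide round it.
- spout_tip (a point): Lower end of the pump's spout, 8 mm across, 200 mm above the table when the pump is up; it is a thin tube reaching 110 mm out from the pump head and bent down at its end, and goes down with the pump head.
- pump_top (a point): Centre of the pump head's flat top, a black disc of 40 mm diameter above the syrup bottle, 244 mm above the table when up. To be pressed straight down; it goes down with the head.
- pump (a joint): Pump stroke in m: 0 up, 0.022 at the stop, all the way down. A spring pushes it back up: about 3.5 N to start it, about 9.5 N at the stop.
- shaker: Clear shaker with steel top, 44 mm wide, 88 mm tall, loose, beside the syrup bottle; origin at the centre of its underside; leave alone.
- lime_bowl: White bowl of limes, 138 mm wide, 100 mm tall; origin at the centre of its underside; leave alone.
- drink_cup: Clear drink cup with a lid and a green straw, 88 mm wide, 178 mm tall; origin at the centre of its underside; leave alone.
- spare_bottle: Spare closed syrup bottle, 68 mm wide, 170 mm tall; origin at the centre of its underside; leave alone.
- lid_stack: Short stack of white cup lids, 90 mm wide, 22 mm tall, lying between the mat and the dispenser; origin at the centre of its underside; leave alone.
Things that resemble listed ones, but are neither listed nor needed, are in the scene too. Of the things that look like the part that bears blue_tumbler_center, the smallest one is meant.

How it is judged:
On the way, in this order (a step that is already met when the one before it is completed fails the run):
1. the blue tumbler stands mouth up on the drip tray under the spout, at rest, the pump up (horizontal distance between blue_tumbler_center and spout_tip below 0.02 m and angle between blue_tumbler_center's own z axis and vertical below 0.12 rad and z of blue_tumbler_center in the frame of tray_spot below 0.052 m and linear speed of blue_tumbler below 0.03 m/s and value of joint pump below 0.004 m), for 0.2 s.
2. the pump is pressed all the way down over the tumbler (horizontal distance between blue_tumbler_center and spout_tip below 0.02 m and angle between blue_tumbler_center's own z axis and vertical below 0.12 rad and z of blue_tumbler_center in the frame of tray_spot below 0.052 m and value of joint pump above 0.016 m), for 0.1 s.
3. the pump has come back up (value of joint pump below 0.003 m), for 0.1 s.
At the end, for the whole second after the job is handed in: The blue tumbler stands mouth up (within 7 degrees) on the drip tray, its axis within 20 mm of the spout tip, released and at rest; the pump has been pressed at least 16 of its 22 mm over the tumbler and is up again (within 3 mm); all other things within 30 mm of where they were (horizontal distance between blue_tumbler_center and spout_tip below 0.02 m and angle between blue_tumbler_center's own z axis and vertical below 0.12 rad and z of blue_tumbler_center in the frame of tray_spot below 0.052 m and value of joint pump below 0.003 m and linear speed of blue_tumbler below 0.02 m/s and contact force between the fingers and blue_tumbler below 0.1 N and distance of each of green_tumbler_center, shaker, lime_bowl, drink_cup, spare_bottle, lid_stack from where it was at the start of the episode below 0.03 m); the robot touches nothing.
It fails at once if the pump is worked (more than 6 mm down) without the upright blue tumbler under the spout (value of joint pump above 0.006 m and not (horizontal distance between blue_tumbler_center and spout_tip below 0.02 m and angle between blue_tumbler_center's own z axis and vertical below 0.12 rad)).
It fails at once if another thing is knocked or moved by more than 50 mm (distance of any of green_tumbler_center, shaker, lime_bowl, drink_cup, spare_bottle, lid_stack from where it was at the start of the episode above 0.05 m).
It also fails if it takes over 72 s, if anything falls off the work surface, if the arm or the gripper's body presses on something with over 40 N, if the wrist force passes 120 N, or if a joint passes its speed limit or range.

## Working session

There is one attempt and no reset: what is moved stays moved. The work goes in short steps, Python scripts to look and compute and a tool call to move; the robot and the scene stay as the last step left them, time stands still between calls to the robot, and variables do not carry over. Pictures are saved under pics/ and viewed, and the job is handed in when it is done.

Besides the shell and the picture viewer there is one more tool, called after ">>>" as a command line: name --argument value ..., lists and objects as JSON in quotes. arm_command: Moves the arm, as the interface text tells. Its arguments: {"type":"object","properties":{"deltas":{"type":"array","items":{"type":"object","properties":{"xyz":{"type":"array","items":{"type":"number"}},"turn":{"type":"number"},"jaw":{"type":"number"}}}},"force":{"type":"number"}},"required":["deltas"]}

```bash
ls; mkdir -p pics
cat > h.py <<'E'
import numpy as np, cv2
from cell import observe, get_image
from scipy.spatial.transform import Rotation as R
def grab(name,save=None):
    d=get_image(name); 
    np.savez('/tmp/%s.npz'%name,**d)
    if save: cv2.imwrite('pics/'+save+'.png',cv2.cvtColor(d['frame'],cv2.COLOR_RGB2BGR))
    return d
def load(name): return dict(np.load('/tmp/%s.npz'%name))
def pts(d):
    K=d['camera_matrix'];z=d['depth'];h,w=z.shape
    u,v=np.meshgrid(np.arange(w),np.arange(h))
    c=np.stack([(u-K[0,2])/K[0,0]*z,-(v-K[1,2])/K[1,1]*z,-z,np.ones_like(z)],-1)
    p=(c@d['cam_to_world'].T)[...,:3]; p[z==0]=np.nan
    return p
E
python3 - <<'E'
from h import *
for n in('scene','top'):
    d=grab(n,n+'0'); print(n,d['camera_matrix'].round(1).tolist(),d['cam_to_world'].round(3).tolist())
o=observe();print(o)
E
```

```text
pics
scene [[403.6, 0.0, 250.4], [0.0, 403.6, 189.1], [0.0, 0.0, 1.0]] [[0.488, -0.729, 0.48, 1.051], [0.873, 0.399, -0.281, -0.31], [0.013, 0.556, 0.831, 1.037], [0.0, 0.0, 0.0, 1.0]]
top [[391.1, 0.0, 254.6], [0.0, 391.1, 200.5], [0.0, 0.0, 1.0]] [[0.04, 0.974, -0.225, 0.318], [-0.999, 0.037, -0.016, -0.003], [-0.007, 0.225, 0.974, 1.18], [0.0, 0.0, 0.0, 1.0]]
{'clock': 0.1, 'joints': array([-1.44360052,  0.43513159,  0.02495229,  1.57395572, -0.01161804,
        1.13398154, -0.075117  ]), 'dq': array([-4.01774093e-05, -1.85032596e-03,  1.17649447e-03, -3.39511833e-03,
       -3.27478086e-05, -5.46015000e-05, -7.43436109e-05]), 'joint_efforts': array([ 3.01407039e-03, -6.69130683e+01,  9.88126695e-01, -3.15147436e+01,
       -6.03987998e-02,  3.74381198e-02,  7.56682653e-05]), 'position': array([0.14229555, 0.60814852, 0.22605617]), 'ee_rot': array([-3.60277974e-01, -3.12080855e+00,  2.08927177e-03]), 'force': array([-0.43714746, -0.10967275, -0.1686698 ]), 'ft_torque': array([ 0.02116987,  0.00305702, -0.04146494]), 'width': 0.9955063036040015}
```

View pics/scene0.png

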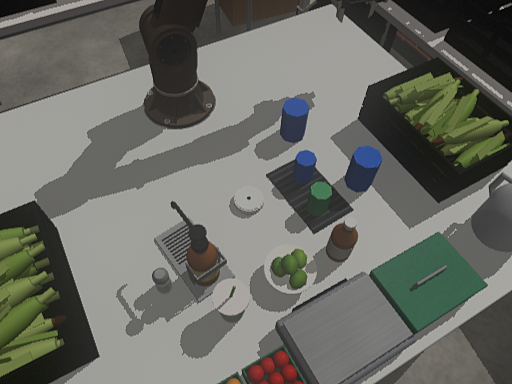

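View pics/top0.png

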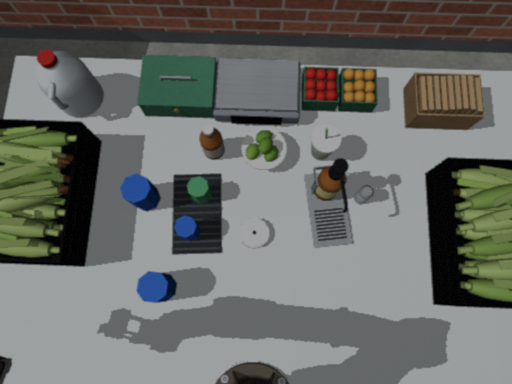

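```bash
cat > m0.py <<'E'
from h import *
for n in('top','scene'):
    d=load(n); p=pts(d); hsv=cv2.cvtColor(d['frame'],cv2.COLOR_RGB2HSV)
    print(n,'table z near', np.nanmedian(p[...,2]))
    for col,lo,hi in(('blue',(105,120,50),(130,255,255)),('green',(65,80,40),(90,255,200))):
        m=cv2.inRange(hsv,lo,hi); k,l,s,c=cv2.connectedComponentsWithStats(m)
        for i in range(1,k):
            if s[i,4]<150: continue
            q=p[l==i]; zt=np.nanpercentile(q[:,2],97); t=q[q[:,2]>zt-.008]
            print(col,c[i].round(0),s[i,4],'ztop %.3f'%zt,'top ctr',((t.max(0)+t.min(0))/2).round(3),'ext',(t.max(0)-t.min(0)).round(3),'minz %.3f'%np.nanmin(q[:,2]))
d=load('top');p=pts(d)
for nm,(u,v) in dict(lid=(255,233),pumptop=(340,168),tray=(331,225),trayl=(315,205),trayfar=(330,172),shaker=(366,195),mat=(195,250),bowl=(264,148)).items(): print(nm,p[v,u].round(3))
E
python3 m0.py
python3 - <<'E'
from h import *
d=load('top')['frame'][...,::-1]
cv2.imwrite('pics/crop_top.png',cv2.resize(d[120:280,110:270],None,fx=3.6,fy=3.6,interpolation=cv2.INTER_CUBIC))
cv2.imwrite('pics/crop_disp.png',cv2.resize(d[110:270,260:420],None,fx=3.6,fy=3.6,interpolation=cv2.INTER_CUBIC))
E
```

```text
top table z near 0.0006221423617345234
blue [137. 191.] 814 ztop 0.129 top ctr [0.585 0.35  0.126] ext [0.082 0.083 0.01 ] minz 0.003
blue [186. 227.] 474 ztop 0.100 top ctr [0.487 0.208 0.096] ext [0.06  0.059 0.009] minz -0.001
blue [153. 287.] 791 ztop 0.129 top ctr [0.319 0.275 0.126] ext [0.075 0.079 0.011] minz 0.021
green [177.  86.] 4156 ztop 0.092 top ctr [0.942 0.27  0.09 ] ext [0.172 0.229 0.013] minz 0.008
green [198. 189.] 488 ztop 0.099 top ctr [0.604 0.181 0.097] ext [0.062 0.059 0.012] minz -0.002
scene table z near 0.0019006979342910402
blue [296. 107.] 369 ztop 0.129 top ctr [0.323 0.275 0.126] ext [0.082 0.079 0.01 ] minz -0.001
blue [368. 157.] 500 ztop 0.129 top ctr [0.589 0.349 0.127] ext [0.084 0.082 0.011] minz -0.000
blue [306. 158.] 252 ztop 0.100 top ctr [0.491 0.206 0.097] ext [0.061 0.06  0.009] minz -0.001
green [321. 190.] 309 ztop 0.100 top ctr [0.608 0.179 0.097] ext [0.061 0.06  0.008] minz -0.001
green [429. 280.] 5772 ztop 0.092 top ctr [0.946 0.27  0.096] ext [0.169 0.231 0.024] minz 0.082
lid [0.486 0.01  0.024]
pumptop [ 0.627 -0.199  0.24 ]
tray [ 0.522 -0.219  0.005]
trayl [ 0.582 -0.17   0.005]
trayfar [ 0.63  -0.182  0.196]
shaker [ 0.599 -0.305  0.087]
mat [0.43  0.188 0.004]
bowl [ 0.728 -0.007  0.093]
```

View pics/crop_top.png

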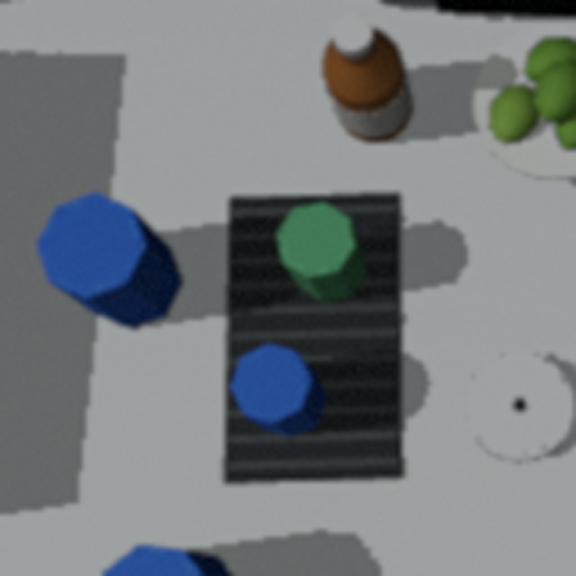

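View pics/crop_disp.png

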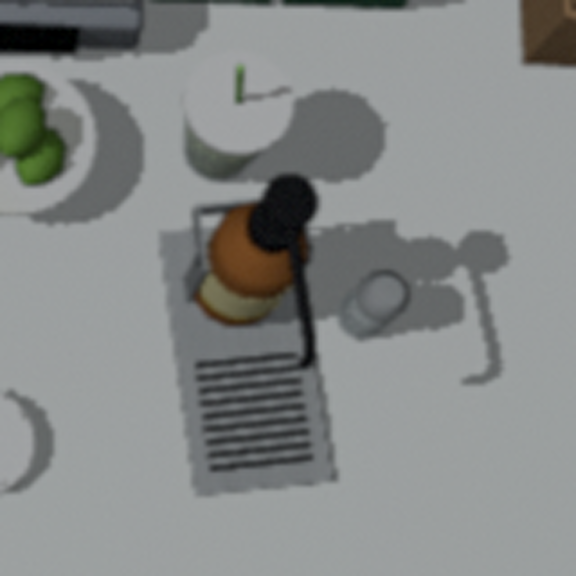

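```bash
cat >> h.py <<'E'
def ray(d,u,v,z):
    K=d['camera_matrix'];T=d['cam_to_world']
    c=T[:3,:3]@np.array([(u-K[0,2])/K[0,0],-(v-K[1,2])/K[1,1],-1]); o=T[:3,3]
    return o+c*(z-o[2])/c[2]
def goto(target,yaw=None):
    """print tool-frame deltas (cm, deg) to world TCP target"""
    o=observe(); M=R.from_rotvec(o['ee_rot']).as_matrix()
    d=M.T@(np.array(target)-o['position'])*100
    jy=np.degrees(np.arctan2(M[1,1],M[0,1]))
    s='clk %.2f pos %s jawdir %.1f tilt %.2f xyz %s'%(o['clock'],o['position'].round(4),jy,np.degrees(np.arccos(-M[2,2])),d.round(2))
    if yaw is not None:
        t=(yaw-jy+90)%180-90; s+=' turn %.1f'%(-t)
    print(s,'w %.3f F %s j7 %.2f'%(o['width'],o['force'].round(1),o['joints'][6]))
E
python3 - <<'E'
from h import *
d=load('top');p=pts(d)
print('corn max z',np.nanmax(p[120:265,0:95,2]))
f=lambda a,b:(260+a/3.6,110+b/3.6)
for nm,c,z in(('tray c1',(160,232),.004),('tray nl',(195,493),.004),('tray nr',(335,482),.004),('spout',(305,360),.2),('pump',(290,200),.244),('mat nl',None,0)):
    if c: u,v=f(*c); print(nm,(round(u),round(v)),ray(d,u,v,z).round(4), p[int(round(v)),int(round(u))].round(3))
# pump head: dark points with z>.225
reg=p[120:260,280:400]; m=(reg[...,2]>.23); q=reg[m]; print('head',len(q),np.nanmean(q,0),np.nanmin(q,0),np.nanmax(q,0))
ds=load('scene');ps=pts(ds)
m=(ps[...,2]>.232)&(ps[...,2]<.26)&(abs(ps[...,0]-.62)<.1)&(abs(ps[...,1]+.2)<.12); q=ps[m]; print('scene head',len(q),(q.min(0)+q.max(0))/2,q.min(0),q.max(0))
m=(ps[...,2]>.18)&(ps[...,2]<.232)&(abs(ps[...,0]-.56)<.1)&(abs(ps[...,1]+.2)<.12);vv,uu=np.where(m)
i=np.argsort(uu)[:8]; print([(uu[k],vv[k],ps[vv[k],uu[k]].round(3).tolist()) for k in i])
cv2.imwrite('pics/crop_sc.png',cv2.resize(ds['frame'][180:320,120:260,::-1],None,fx=4,fy=4,interpolation=cv2.INTER_CUBIC))
goto([.489,.207,.26])
E
```

```text
corn max z 0.18261080974667465
tray c1 (304, 174) [ 0.6793 -0.137   0.004 ] [ 0.683 -0.136 -0.002]
tray nl (314, 247) [ 0.4535 -0.1687  0.004 ] [ 0.453 -0.167  0.01 ]
tray nr (353, 244) [ 0.4672 -0.2853  0.004 ] [ 0.468 -0.287 -0.004]
spout (345, 210) [ 0.5283 -0.2185  0.2   ] [ 0.523 -0.214  0.224]
pump (341, 166) [ 0.6323 -0.1998  0.244 ] [ 0.631 -0.201  0.244]
head 335 [ 0.60709356 -0.20227971  0.23935681] [ 0.52439354 -0.21903368  0.23018025] [ 0.6535251  -0.17939408  0.24780322]
scene head 367 [ 0.59469927 -0.20119401  0.24049899] [ 0.53277073 -0.22044928  0.23200837] [ 0.65662781 -0.18193875  0.24898961]
[(np.int64(171), np.int64(203), [0.53, -0.22, 0.23]), (np.int64(171), np.int64(202), [0.528, -0.219, 0.231]), (np.int64(171), np.int64(205), [0.53, -0.221, 0.222]), (np.int64(171), np.int64(204), [0.532, -0.221, 0.229]), (np.int64(171), np.int64(206), [0.527, -0.221, 0.213]), (np.int64(172), np.int64(201), [0.527, -0.216, 0.232]), (np.int64(172), np.int64(206), [0.531, -0.219, 0.219]), (np.int64(172), np.int64(207), [0.532, -0.22, 0.215])]
clk 0.10 pos [0.1423 0.6081 0.2261] jawdir 76.8 tilt 0.08 xyz [-42.9  -31.16  -3.35] w 0.996 F [-0.4 -0.1 -0.2] j7 -0.08
```

View pics/crop_sc.png

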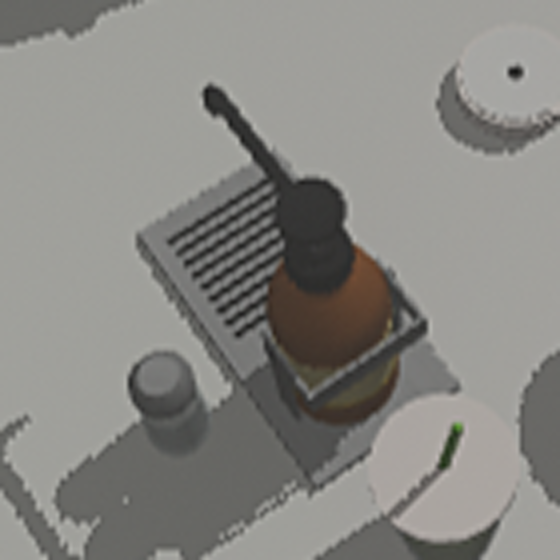

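>>> arm_command --deltas '[{"xyz": [-42.9, -31.2, -3.4], "turn": 0, "jaw": 0}, {"xyz": [-42.9, -31.2, -3.4], "turn": 0, "jaw": 0}, {"xyz": [-42.9, -31.2, -3.4], "turn": 0, "jaw": 0}, {"xyz": [-42.9, -31.2, -3.4], "turn": 0, "jaw": 0}, {"xyz": [-42.9, -31.2, -3.4], "turn": 0, "jaw": 0}]' --force 10

```text
clock: 0.52
position: [0.279, 0.4492, 0.2398]
ee_rot: [-0.36, -3.121, 0.003]
force: [1.4, -0.2, 0.6]
width: 1.002
```

>>> arm_command --deltas '[{"xyz": [-26.0, -18.8, -2.0], "turn": 0, "jaw": 0}, {"xyz": [-26.0, -18.8, -2.0], "turn": 0, "jaw": 0}, {"xyz": [-26.0, -18.8, -2.0], "turn": 0, "jaw": 0}, {"xyz": [-26.0, -18.8, -2.0], "turn": 0, "jaw": 0}, {"xyz": [-26.0, -18.8, -2.0], "turn": 0, "jaw": 0}]'

```text
clock: 0.93
position: [0.415, 0.2919, 0.253]
ee_rot: [-0.36, -3.12, 0.003]
force: [1.5, 0.8, -0.8]
width: 0.999
```

```bash
python3 -c "
from h import *
goto([.489,.207,.26])"
```

```text
clk 0.93 pos [0.415  0.2919 0.253 ] jawdir 76.8 tilt 0.12 xyz [-9.14 -6.59 -0.69] w 0.999 F [ 1.5  0.8 -0.8] j7 0.67
```

>>> arm_command --deltas '[{"xyz": [-9.1, -6.6, -0.7], "turn": 0, "jaw": 0}, {"xyz": [-9.1, -6.6, -0.7], "turn": 0, "jaw": 0}, {"xyz": [-9.1, -6.6, -0.7], "turn": 0, "jaw": 0}, {"xyz": [-9.1, -6.6, -0.7], "turn": 0, "jaw": 0}]'

```text
clock: 1.27
position: [0.4928, 0.2, 0.2606]
ee_rot: [0.374, 3.117, -0.007]
force: [-0.5, -0.1, 0.1]
width: 1.0
```

```bash
python3 -c "
from h import *
goto([.489,.207,.26])
d=grab('wrist','wrist1'); print(d['camera_matrix'].round(1).tolist(),d['cam_to_world'].round(3).tolist())"
```

```text
clk 1.27 pos [0.4928 0.2    0.2606] jawdir 76.3 tilt 0.29 xyz [0.54 0.59 0.05] w 1.000 F [-0.5 -0.1  0.1] j7 0.92
[[297.3, 0.0, 253.1], [0.0, 297.3, 193.9], [0.0, 0.0, 1.0]] [[0.237, -0.924, -0.299, 0.412], [0.972, 0.224, 0.076, 0.221], [-0.003, -0.309, 0.951, 0.419], [0.0, 0.0, 0.0, 1.0]]
```

View pics/wrist1.png

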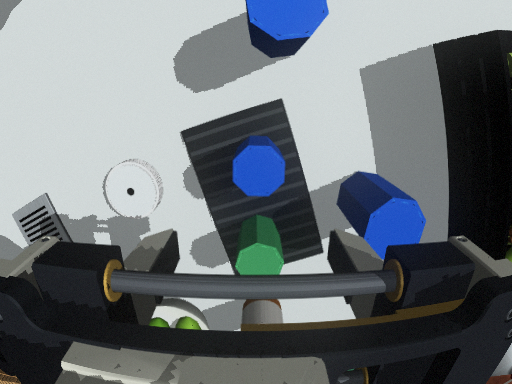

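```bash
cat >> h.py <<'E'
def wray(d,uv,z):
    K=d['camera_matrix'];T=d['cam_to_world']; uv=np.atleast_2d(uv).astype(float)
    a=(uv[:,0]-K[0,2])/K[0,0]; b=(uv[:,1]-K[1,2])/K[1,1]; r=np.hypot(a,b)+1e-9
    c=np.stack([np.sin(r)*a/r,-np.sin(r)*b/r,-np.cos(r)],1)@T[:3,:3].T; o=T[:3,3]
    return o+c*((z-o[2])/c[:,2])[:,None]
E
python3 - <<'E'
from h import *
d=load('wrist');hsv=cv2.cvtColor(d['frame'],cv2.COLOR_RGB2HSV)
b=d['frame'][140:195,225:290]
print(hsv[168,258],hsv[193,258])
m=((hsv[...,0]>105)&(hsv[...,0]<130)&(hsv[...,1]>120)).astype(np.uint8)
for vt in(0,150,200):
    mm=m*(hsv[...,2]>vt); k,l,s,c=cv2.connectedComponentsWithStats(mm.astype(np.uint8))
    i=l[165,258]; print(vt,s[i],c[i])
    if vt==150:
        cn=max(cv2.findContours((l==i).astype(np.uint8),0,1)[0],key=len)[:,0]
        w=wray(d,cn,.096)[:,:2]; ctr,(a,bb),ang=cv2.minAreaRect(w.astype(np.float32)*1000)
        print('minrect',ctr,a,bb,ang)
        for t in range(0,45,3):
            # support widths in 4 directions spaced 45
            ws=[np.ptp(w@np.array([np.cos(x),np.sin(x)])) for x in np.radians(t+np.arange(4)*45)]
            print(t,np.round(np.mean(ws)*1000,1),end='; ')
goto([.489,.207,.26])
E
```

```text
[111 213 199] [109 213 206]
0 [ 232  135   54   62 2666] [258.01275319 166.68117029]
150 [ 233  145   52   51 2158] [258.37117702 170.12835959]
minrect (488.0301208496094, 207.25669860839844) 57.171180725097656 57.57382583618164 75.3030014038086
0 61.0; 3 61.4; 6 61.5; 9 61.5; 12 61.3; 15 61.0; 18 60.5; 21 59.9; 24 59.1; 27 58.4; 30 57.7; 33 58.1; 36 59.1; 39 59.9; 42 60.5; 200 [258 165   1   2   2] [258.  165.5]
clk 1.32 pos [0.4906 0.2033 0.2601] jawdir 76.5 tilt 0.19 xyz [0.24 0.32 0.01] w 1.003 F [-0.1  0.6  0.2] j7 0.91
```

>>> arm_command --deltas '[{"xyz": [0.3, 0.35, 5], "turn": 1, "jaw": 0}, {"xyz": [0.3, 0.35, 12], "turn": 1, "jaw": 0}, {"xyz": [0.3, 0.35, 16], "turn": 1, "jaw": 0}, {"xyz": [0.3, 0.35, 16], "turn": 1, "jaw": 0}, {"xyz": [0.3, 0.35, 16], "turn": 1, "jaw": 0}]'

```text
clock: 1.73
position: [0.4834, 0.2061, 0.094]
ee_rot: [-0.394, -3.108, 0.015]
force: [-0.5, 1.1, 0.4]
width: 1.004
```

```bash
python3 -c "
from h import *
goto([.488,.207,.065],75.4)"
```

```text
clk 1.73 pos [0.4834 0.2061 0.094 ] jawdir 75.6 tilt 0.74 xyz [-0.45  0.23  2.9 ] turn 0.2 w 1.004 F [-0.5  1.1  0.4] j7 0.95
```

>>> arm_command --deltas '[{"xyz": [-0.45, 0.2, 2], "turn": 0, "jaw": 0}, {"xyz": [-0.45, 0.2, 2.9], "turn": 0, "jaw": 0}, {"xyz": [-0.45, 0.2, 2.9], "turn": 0, "jaw": 0}, {"xyz": [-0.45, 0.2, 2.9], "turn": 0, "jaw": 0}]'

```text
clock: 2.07
position: [0.4881, 0.2073, 0.0661]
ee_rot: [-0.393, -3.108, 0.014]
force: [1.4, 0.7, 1.1]
width: 1.0
```

```bash
python3 -c "
from h import *
goto([.488,.207,.065],75.4)"
```

```text
clk 2.07 pos [0.4881 0.2073 0.0661] jawdir 75.6 tilt 0.70 xyz [-0.   -0.03  0.11] turn 0.2 w 1.000 F [1.4 0.7 1.1] j7 0.96
```

>>> arm_command --deltas '[{"xyz": [0, 0, 0.1], "turn": 0, "jaw": 255}, {"xyz": [0, 0, 0.1], "turn": 0, "jaw": 255}, {"xyz": [0, 0, 0.1], "turn": 0, "jaw": 255}, {"xyz": [0, 0, 0.1], "turn": 0, "jaw": 255}, {"xyz": [0, 0, 0.1], "turn": 0, "jaw": 255}]' --force 15

```text
clock: 2.48
position: [0.4883, 0.2075, 0.0657]
ee_rot: [-0.393, -3.109, 0.013]
force: [0.3, -0.1, -0.8]
width: 0.686
```

>>> arm_command --deltas '[{"xyz": [0, 0, 0], "turn": 0, "jaw": 255}, {"xyz": [0, 0, 0], "turn": 0, "jaw": 255}, {"xyz": [0, 0, -1], "turn": 0, "jaw": 255}, {"xyz": [0, 0, -3], "turn": 0, "jaw": 255}, {"xyz": [0, 0, -6], "turn": 0, "jaw": 255}]'

```text
clock: 2.9
position: [0.4872, 0.2071, 0.125]
ee_rot: [-0.393, -3.105, 0.018]
force: [1.0, -0.5, -0.2]
width: 0.632
```

```bash
python3 -c "
from h import *
goto([.38,.10,.17],0)
grab('wrist','wrist2')"
```

```text
clk 2.90 pos [0.4872 0.2071 0.125 ] jawdir 75.6 tilt 0.92 xyz [  7.76 -13.09  -4.26] turn 75.6 w 0.632 F [ 1.  -0.5 -0.2] j7 0.94
```

View pics/wrist2.png

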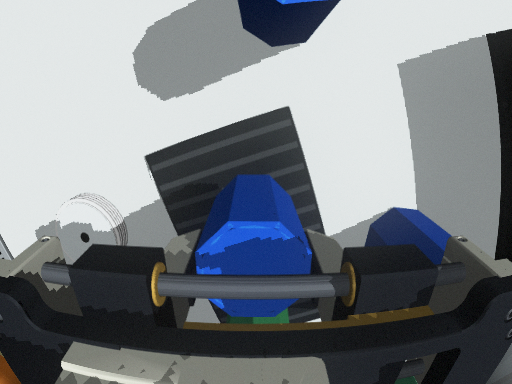

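```bash
python3 -c "
from h import *
goto([.38,-.03,.15],0)"
```

```text
clk 2.95 pos [0.4908 0.2085 0.1315] jawdir 75.6 tilt 0.40 xyz [  4.78 -25.87  -1.67] turn 75.6 w 0.636 F [2.5 0.6 3.2] j7 0.94
```

>>> arm_command --deltas '[{"xyz": [1, -1, -2.5], "turn": 7, "jaw": 255}, {"xyz": [3, -5, -2.5], "turn": 14, "jaw": 255}, {"xyz": [4.8, -9, -2.5], "turn": 21, "jaw": 255}, {"xyz": [4.8, -12, -2.5], "turn": 28, "jaw": 255}, {"xyz": [4.8, -15, -2.5], "turn": 35, "jaw": 255}]'

```text
clock: 3.37
position: [0.4049, 0.0738, 0.1581]
ee_rot: [-1.32, -2.847, 0.009]
force: [0.2, -1.3, -1.0]
width: 0.631
```

```bash
python3 -c "
from h import *
goto([.38,-.03,.15],0)"
```

```text
clk 3.37 pos [0.4049 0.0738 0.1581] jawdir 40.2 tilt 0.39 xyz [-6.31 -8.6   0.87] turn 40.2 w 0.631 F [ 0.2 -1.3 -1. ] j7 0.51
```

>>> arm_command --deltas '[{"xyz": [-2, -2.7, 0.9], "turn": 7, "jaw": 255}, {"xyz": [-4, -5.4, 0.9], "turn": 14, "jaw": 255}, {"xyz": [-6.3, -8.6, 0.9], "turn": 21, "jaw": 255}, {"xyz": [-6.3, -8.6, 0.9], "turn": 28, "jaw": 255}, {"xyz": [-6.3, -8.6, 0.9], "turn": 35, "jaw": 255}]'

```text
clock: 3.78
position: [0.3793, -0.0319, 0.1503]
ee_rot: [-2.129, -2.308, 0.009]
force: [0.2, 0.8, -0.7]
width: 0.626
```

```bash
python3 -c "
from h import *
goto([.38,-.03,.08],0)"
```

```text
clk 3.78 pos [ 0.3793 -0.0319  0.1503] jawdir 4.6 tilt 0.33 xyz [0.21 0.12 7.03] turn 4.6 w 0.626 F [ 0.2  0.8 -0.7] j7 0.16
```

>>> arm_command --deltas '[{"xyz": [0.2, 0.1, 3], "turn": 4.6, "jaw": 255}, {"xyz": [0.2, 0.1, 6], "turn": 4.6, "jaw": 255}, {"xyz": [0.2, 0.1, 8.6], "turn": 4.6, "jaw": 255}, {"xyz": [0.2, 0.1, 8.6], "turn": 4.6, "jaw": 255}, {"xyz": [0.2, 0.1, 8.6], "turn": 4.6, "jaw": 255}]'

```text
clock: 4.2
position: [0.3789, -0.0305, 0.0643]
ee_rot: [-2.22, -2.219, 0.012]
force: [0.5, -1.2, -1.2]
width: 0.631
```

```bash
python3 -c "
from h import *
goto([.38,-.03,.062],0)
d=grab('scene','scene2')
cv2.imwrite('pics/sc2.png',cv2.resize(d['frame'][60:260,100:300,::-1],None,fx=3,fy=3,interpolation=cv2.INTER_CUBIC))"
```

```text
clk 4.20 pos [ 0.3789 -0.0305  0.0643] jawdir -0.0 tilt 0.48 xyz [0.05 0.11 0.22] turn -0.0 w 0.631 F [ 0.5 -1.2 -1.2] j7 0.29
```

View pics/sc2.png

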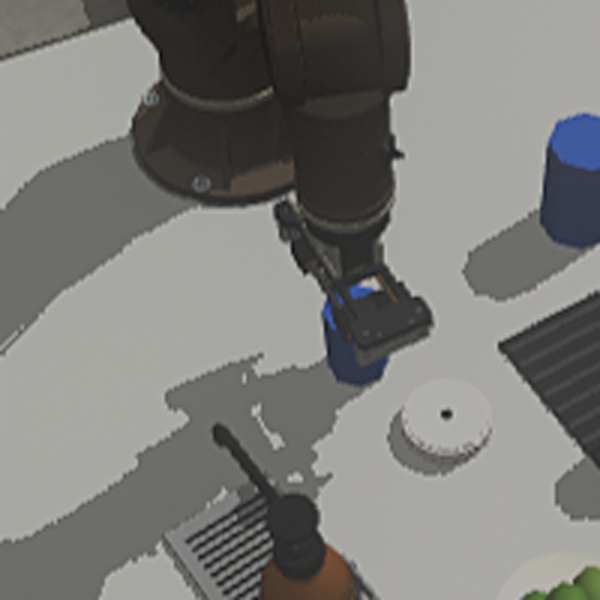

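>>> arm_command --deltas '[{"xyz": [0, 0.1, 0.3], "turn": 0, "jaw": 255}, {"xyz": [-0.5, 0.1, 0.3], "turn": 0, "jaw": 255}, {"xyz": [-1.1, 0.1, 0.1], "turn": 0, "jaw": 255}, {"xyz": [-1.7, 0.1, 0.0], "turn": 0, "jaw": 255}, {"xyz": [-2.2, 0.1, -0.1], "turn": 0, "jaw": 255}]' --force 4

```text
clock: 4.67
position: [0.381, -0.0532, 0.0667]
ee_rot: [-2.222, -2.22, 0.008]
force: [-0.4, 0.2, -0.6]
width: 0.636
```

```bash
python3 -c "
from h import *
goto([.38,-.03-.0439,.062+.0038],0)
d=grab('scene','scene3')
cv2.imwrite('pics/sc3.png',cv2.resize(d['frame'][140:240,170:270,::-1],None,fx=5,fy=5,interpolation=cv2.INTER_CUBIC))"
```

```text
clk 4.67 pos [ 0.381  -0.0532  0.0667] jawdir -0.0 tilt 0.30 xyz [-2.07 -0.09  0.1 ] turn -0.0 w 0.636 F [-0.4  0.2 -0.6] j7 0.35
```

View pics/sc3.png

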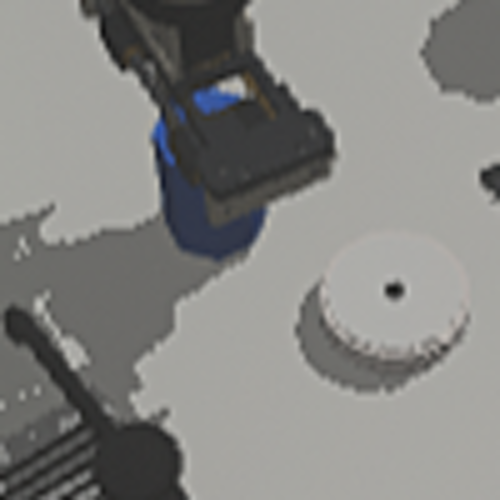

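```bash
cat >> h.py <<'E'
def bluecloud(n,box=None):
    d=load(n);p=pts(d);hsv=cv2.cvtColor(d['frame'],cv2.COLOR_RGB2HSV)
    m=(hsv[...,0]>104)&(hsv[...,0]<132)&(hsv[...,1]>110)&(p[...,2]<.13)
    m&=(abs(p[...,0]-.45)<.13)&(p[...,1]<.13)
    m=cv2.erode(m.astype(np.uint8),np.ones((2,2)))>0
    return p,m
E
python3 - <<'E'
from h import *
p,m=bluecloud('scene'); q=p[m]
print(len(q),q.min(0).round(3),q.max(0).round(3))
for z in np.arange(.0,.1,.01):
    s=q[(q[:,2]>=z)&(q[:,2]<z+.01)]
    if len(s)>4: print(round(z,2),len(s),s.min(0).round(3),s.max(0).round(3))
E
```

```text
18 [ 0.362 -0.082  0.098] [ 0.387 -0.032  0.102]
0.09 10 [ 0.362 -0.081  0.098] [ 0.387 -0.034  0.1  ]
```

```bash
sed -i 's/m=(hsv.*/f=d["frame"].astype(int);m=(f[...,2]-f[...,0]>18)\&(p[...,2]<.13)/' h.py
cat > sl.py <<'E'
from h import *
import sys
n=sys.argv[1]
p,m=bluecloud(n); q=p[m]
print(len(q),q.min(0).round(3),q.max(0).round(3))
for z in np.arange(.0,.11,.01):
    s=q[(q[:,2]>=z)&(q[:,2]<z+.01)]
    if len(s)>4: print(round(z,2),len(s),'x',s.min(0)[0].round(3),s.max(0)[0].round(3),'y',s.min(0)[1].round(3),s.max(0)[1].round(3))
E
python3 sl.py scene
```

```text
128 [ 0.362 -0.083  0.011] [ 0.417 -0.029  0.102]
0.01 18 x 0.395 0.414 y -0.079 -0.031
0.02 30 x 0.398 0.414 y -0.08 -0.038
0.03 15 x 0.395 0.417 y -0.081 -0.046
0.04 13 x 0.394 0.41 y -0.082 -0.071
0.05 8 x 0.396 0.407 y -0.079 -0.071
0.06 8 x 0.398 0.408 y -0.08 -0.071
0.07 10 x 0.394 0.407 y -0.081 -0.07
0.09 16 x 0.362 0.388 y -0.083 -0.034
0.1 9 x 0.365 0.383 y -0.082 -0.029
```

>>> arm_command --deltas '[{"xyz": [0, -0.1, 0.8], "turn": 0, "jaw": 255}, {"xyz": [-0.5, -0.1, 0.8], "turn": 0, "jaw": 255}, {"xyz": [-1.1, -0.1, 0.7], "turn": 0, "jaw": 255}, {"xyz": [-1.8, -0.1, 0.6], "turn": 0, "jaw": 255}, {"xyz": [-2.5, -0.1, 0.6], "turn": 0, "jaw": 255}]' --force 3

```text
clock: 5.13
position: [0.3796, -0.0798, 0.0609]
ee_rot: [-2.223, -2.219, 0.009]
force: [0.2, 0.3, 0.1]
width: 0.635
```

```bash
python3 -c "
from h import *
goto([.38,-.03-.0439,.062+.0038],0)
d=grab('scene','scene4')
";python3 sl.py scene
```

```text
clk 5.13 pos [ 0.3796 -0.0798  0.0609] jawdir -0.1 tilt 0.34 xyz [ 0.59  0.03 -0.49] turn -0.1 w 0.635 F [0.2 0.3 0.1] j7 0.43
96 [ 0.362 -0.109  0.008] [ 0.413 -0.055  0.099]
0.01 28 x 0.394 0.412 y -0.103 -0.055
0.02 19 x 0.394 0.413 y -0.104 -0.06
0.03 6 x 0.396 0.413 y -0.104 -0.066
0.04 5 x 0.398 0.4 y -0.104 -0.098
0.05 5 x 0.397 0.401 y -0.106 -0.101
0.09 28 x 0.362 0.385 y -0.109 -0.055
```

Run:
```python
from h import *
d=grab('top','top2')
f=d['frame'].astype(int); g=f.sum(2)
m=((g<200)).astype(np.uint8); m[:, :165]=0;m[:,230:]=0;m[:165]=0;m[260:]=0
# original top file
import cv2
k,l,s,c=cv2.connectedComponentsWithStats(m); i=1+np.argmax(s[1:,4]); print(s[i])
cn=max(cv2.findContours((l==i).astype(np.uint8),0,1)[0],key=len)[:,0]
w=np.array([ray(d,u,v,.004)[:2] for u,v in cn])
r=cv2.minAreaRect((w*1000).astype(np.float32)); print(r, cv2.boxPoints(r).round(0).tolist())
v=load('top')['frame'][130:280,120:300,::-1]
cv2.imwrite('pics/t2.png',cv2.resize(v,None,fx=4,fy=4,interpolation=cv2.INTER_CUBIC))
```

```text
[ 173  174   49   80 3354]
((545.0670776367188, 191.89926147460938), (244.73179626464844, 146.46188354492188), 4.17156982421875) [[418.0, 256.0], [428.0, 110.0], [672.0, 128.0], [662.0, 274.0]]
```

View pics/t2.png

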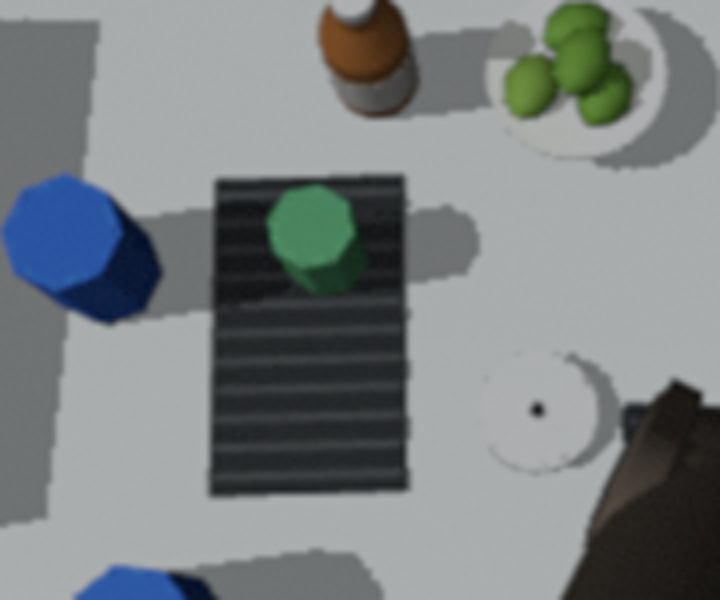

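>>> arm_command --deltas '[{"xyz": [0, 0, 0], "turn": 0, "jaw": 255}, {"xyz": [0, 0, -2], "turn": -2, "jaw": 255}, {"xyz": [0, 0, -5], "turn": -9, "jaw": 255}, {"xyz": [3, 0, -7], "turn": -16, "jaw": 255}, {"xyz": [6, 0, -7], "turn": -23, "jaw": 255}]' --force 15

```text
clock: 5.65
position: [0.3823, -0.0205, 0.1338]
ee_rot: [1.735, 2.615, -0.003]
force: [2.1, 1.1, -0.5]
width: 0.631
```

```bash
python3 -c "
from h import *
goto([.388,.18,.13],94.2)"
```

```text
clk 5.65 pos [ 0.3823 -0.0205  0.1338] jawdir 22.9 tilt 0.21 xyz [18.25  8.32  0.31] turn -71.3 w 0.631 F [ 2.1  1.1 -0.5] j7 0.45
```

>>> arm_command --deltas '[{"xyz": [3, 1.4, 0.3], "turn": -7, "jaw": 255}, {"xyz": [6, 2.8, 0.3], "turn": -14, "jaw": 255}, {"xyz": [9, 4.2, 0.3], "turn": -21, "jaw": 255}, {"xyz": [12, 5.5, 0.3], "turn": -28, "jaw": 255}, {"xyz": [15, 6.9, 0.3], "turn": -35, "jaw": 255}]'

```text
clock: 6.07
position: [0.3869, 0.1463, 0.1303]
ee_rot: [0.859, 3.02, -0.004]
force: [0.5, -0.4, -1.0]
width: 0.63
```

```bash
python3 -c "
from h import *
goto([.388,.18,.13],94.2)"
```

```text
clk 6.07 pos [0.3869 0.1463 0.1303] jawdir 58.2 tilt 0.19 xyz [1.68 2.93 0.02] turn -36.0 w 0.630 F [ 0.5 -0.4 -1. ] j7 0.62
```

>>> arm_command --deltas '[{"xyz": [0.8, 1.5, 1], "turn": -7, "jaw": 255}, {"xyz": [1.7, 2.9, 3], "turn": -14, "jaw": 255}, {"xyz": [1.7, 2.9, 5], "turn": -21, "jaw": 255}, {"xyz": [1.7, 2.9, 5], "turn": -28, "jaw": 255}, {"xyz": [1.7, 2.9, 5], "turn": -36, "jaw": 255}]'

```text
clock: 6.48
position: [0.3865, 0.1797, 0.0789]
ee_rot: [0.105, -3.138, 0.008]
force: [-0.2, -0.6, -1.2]
width: 0.626
```

>>> arm_command --deltas '[{"xyz": [0, 0, 0], "turn": -1, "jaw": 255}]'

```text
clock: 6.57
position: [0.3861, 0.1796, 0.0785]
ee_rot: [0.142, -3.136, 0.008]
force: [-0.3, -0.5, -0.5]
width: 0.631
```

```bash
python3 -c "
from h import *
goto([.388,.18,.0625],94.2)
d=grab('top','top3');grab('scene','scene5')
v=d['frame'][180:300,130:250,::-1]
cv2.imwrite('pics/t3.png',cv2.resize(v,None,fx=4,fy=4,interpolation=cv2.INTER_CUBIC))
d=load('scene')
v=d['frame'][60:220,200:360,::-1]
cv2.imwrite('pics/s5.png',cv2.resize(v,None,fx=4,fy=4,interpolation=cv2.INTER_CUBIC))
"
```

```text
clk 6.57 pos [0.3861 0.1796 0.0785] jawdir 95.2 tilt 0.34 xyz [-0.19  0.03  1.6 ] turn 1.0 w 0.631 F [-0.3 -0.5 -0.5] j7 1.15
```

View pics/s5.png

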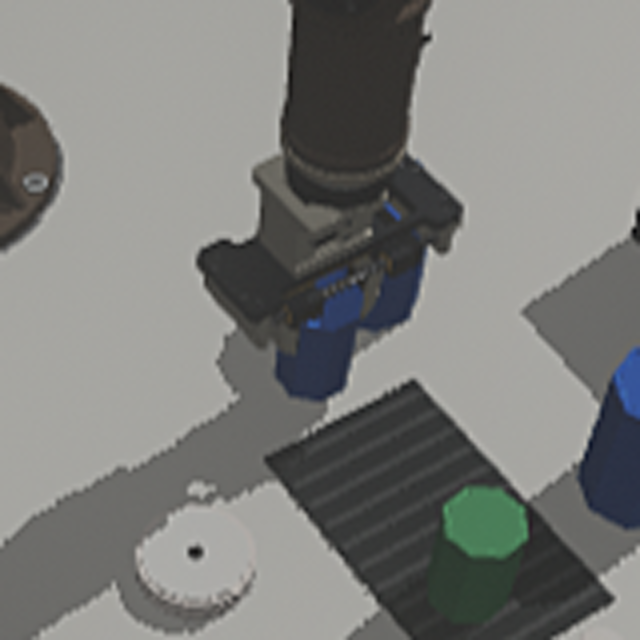

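>>> arm_command --deltas '[{"xyz": [0, 0, 1.7], "turn": 1, "jaw": 255}, {"xyz": [-0.5, 0, 1.75], "turn": 1, "jaw": 255}, {"xyz": [-1.0, 0, 1.75], "turn": 1, "jaw": 255}, {"xyz": [-1.6, 0, 1.65], "turn": 1, "jaw": 255}, {"xyz": [-2.3, 0, 1.5], "turn": 1, "jaw": 255}]' --force 4

```text
clock: 7.08
position: [0.4096, 0.1814, 0.0641]
ee_rot: [0.1, -3.137, 0.008]
force: [0.0, -0.3, -0.7]
width: 0.629
```

```bash
sed -i 's/m&=(abs.*/bx=box or (.32,.60,-.3,.13);m\&=(p[...,0]>bx[0])\&(p[...,0]<bx[1])\&(p[...,1]>bx[2])\&(p[...,1]<bx[3])/' h.py
sed -i "s/bluecloud(n)/bluecloud(n,tuple(map(float,sys.argv[2:6])) if len(sys.argv)>2 else None)/" sl.py
python3 -c "
from h import *
goto([.388,.18,.0625],94.2)
d=grab('scene','scene6')
v=d['frame'][80:200,240:360,::-1]
cv2.imwrite('pics/s6.png',cv2.resize(v,None,fx=4,fy=4,interpolation=cv2.INTER_CUBIC))
"; python3 sl.py scene .37 .53 .12 .23
```

```text
clk 7.08 pos [0.4096 0.1814 0.0641] jawdir 93.6 tilt 0.33 xyz [ 2.16 -0.    0.17] turn -0.6 w 0.629 F [ 0.  -0.3 -0.7] j7 1.16
218 [0.394 0.15  0.014] [0.445 0.209 0.103]
0.01 16 x 0.396 0.428 y 0.151 0.185
0.02 21 x 0.395 0.428 y 0.15 0.183
0.03 24 x 0.394 0.431 y 0.151 0.173
0.04 19 x 0.406 0.433 y 0.151 0.187
0.05 15 x 0.423 0.437 y 0.156 0.185
0.06 11 x 0.425 0.438 y 0.158 0.186
0.07 10 x 0.426 0.438 y 0.157 0.172
0.08 14 x 0.427 0.44 y 0.157 0.191
0.09 84 x 0.4 0.445 y 0.154 0.209
```

View pics/s6.png

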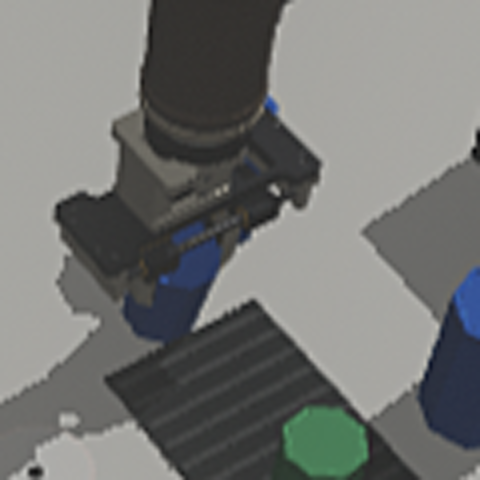

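>>> arm_command --deltas '[{"xyz": [-1.25, 0, -0.1], "turn": 0, "jaw": 255}, {"xyz": [-2.7, 0, 0.05], "turn": 0, "jaw": 255}, {"xyz": [-4.15, 0, 0.4], "turn": 0, "jaw": 255}, {"xyz": [-5.5, 0, 1.0], "turn": 0, "jaw": 255}, {"xyz": [-5.5, 0, 1.0], "turn": 0, "jaw": 255}]'

```text
clock: 7.55
position: [0.4697, 0.1854, 0.0546]
ee_rot: [-0.096, 3.138, -0.006]
force: [0.8, -0.5, -1.9]
width: 0.632
```

```bash
python3 -c "
from h import *
goto([.388,.18,.0625],94.2)
d=grab('scene','scene7')
v=d['frame'][80:200,240:360,::-1]
cv2.imwrite('pics/s7.png',cv2.resize(v,None,fx=4,fy=4,interpolation=cv2.INTER_CUBIC))
"; python3 sl.py scene .37 .56 .12 .23
```

```text
clk 7.55 pos [0.4697 0.1854 0.0546] jawdir 93.5 tilt 0.26 xyz [ 8.19 -0.04 -0.8 ] turn -0.7 w 0.632 F [ 0.8 -0.5 -1.9] j7 1.22
118 [0.468 0.163 0.058] [0.498 0.214 0.1  ]
0.06 30 x 0.488 0.498 y 0.167 0.205
0.07 59 x 0.478 0.492 y 0.163 0.214
0.08 20 x 0.477 0.489 y 0.167 0.211
0.09 6 x 0.468 0.471 y 0.184 0.203
```

View pics/s7.png

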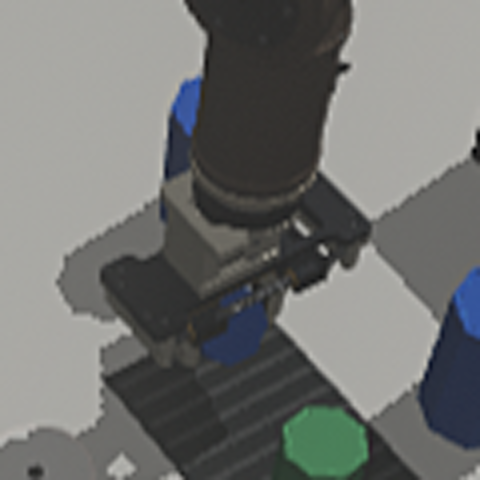

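>>> arm_command --deltas '[{"xyz": [-0.7, 0, 0.85], "turn": 0, "jaw": 255}, {"xyz": [-1.75, 0, 1.9], "turn": 0, "jaw": 255}, {"xyz": [-2.6, 0, 3.0], "turn": 0, "jaw": 255}, {"xyz": [-3.2, 0, 4.0], "turn": 0, "jaw": 255}, {"xyz": [-3.2, 0, 4.1], "turn": 0, "jaw": 255}]'

```text
clock: 8.02
position: [0.5006, 0.1868, 0.0123]
ee_rot: [-0.096, 3.14, -0.007]
force: [0.0, -0.8, -0.1]
width: 0.633
```

```bash
python3 -c "
from h import *
goto([.388,.18,.0625],94.2)
d=grab('scene','scene8')
v=d['frame'][80:200,240:360,::-1]
cv2.imwrite('pics/s8.png',cv2.resize(v,None,fx=4,fy=4,interpolation=cv2.INTER_CUBIC))
"; python3 sl.py scene .37 .56 .12 .23
```

```text
clk 8.02 pos [0.5006 0.1868 0.0123] jawdir 93.5 tilt 0.27 xyz [ 1.127e+01 -1.000e-02 -5.020e+00] turn -0.7 w 0.633 F [ 0.  -0.8 -0.1] j7 1.25
91 [0.425 0.157 0.007] [0.516 0.214 0.066]
0.01 15 x 0.51 0.514 y 0.17 0.209
0.02 20 x 0.511 0.516 y 0.165 0.214
0.03 11 x 0.511 0.513 y 0.189 0.213
0.04 10 x 0.426 0.514 y 0.157 0.212
0.05 14 x 0.426 0.501 y 0.158 0.206
0.06 19 x 0.425 0.508 y 0.163 0.198
```

View pics/s8.png

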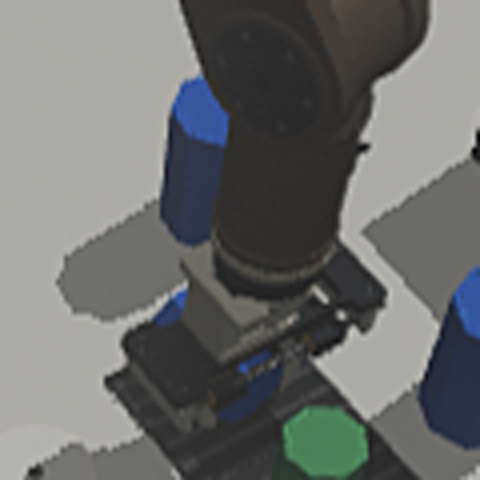

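>>> arm_command --deltas '[{"xyz": [0, 0, -0.1], "turn": 0, "jaw": 0}, {"xyz": [0, 0, -0.2], "turn": 0, "jaw": 0}, {"xyz": [0, 0, -0.2], "turn": 0, "jaw": 0}, {"xyz": [0, 0, -0.2], "turn": 0, "jaw": 0}, {"xyz": [0, 0, -0.2], "turn": 0, "jaw": 0}]'

```text
clock: 8.48
position: [0.4997, 0.1869, 0.0152]
ee_rot: [-0.097, 3.14, -0.007]
force: [0.4, -0.3, -0.1]
width: 0.945
```

>>> arm_command --deltas '[{"xyz": [2, 0, 0], "turn": 0, "jaw": 0}, {"xyz": [4.5, 0, 0], "turn": 0, "jaw": 0}, {"xyz": [6.7, 0, 0], "turn": 0, "jaw": 0}, {"xyz": [6.7, 0, 0], "turn": 0, "jaw": 0}, {"xyz": [6.7, 0, 0], "turn": 0, "jaw": 0}]'

```text
clock: 8.9
position: [0.432, 0.1828, 0.0154]
ee_rot: [0.098, -3.14, 0.007]
force: [0.4, 0.2, -0.6]
width: 1.002
```

```bash
python3 -c "
from h import *
goto([.434,.183,.0135],94.2)
d=grab('scene','scene9')
v=d['frame'][80:200,240:360,::-1]
cv2.imwrite('pics/s9.png',cv2.resize(v,None,fx=4,fy=4,interpolation=cv2.INTER_CUBIC))
"; python3 sl.py scene .37 .56 .12 .24
```

```text
clk 8.90 pos [0.432  0.1828 0.0154] jawdir 93.6 tilt 0.25 xyz [-0.21  0.    0.19] turn -0.6 w 1.002 F [ 0.4  0.2 -0.6] j7 1.20
477 [0.428 0.153 0.007] [0.515 0.215 0.104]
0.01 15 x 0.509 0.514 y 0.167 0.207
0.02 26 x 0.465 0.515 y 0.156 0.215
0.03 51 x 0.45 0.515 y 0.154 0.213
0.04 82 x 0.451 0.515 y 0.153 0.214
0.05 146 x 0.428 0.515 y 0.156 0.211
0.06 152 x 0.429 0.514 y 0.168 0.2
```

View pics/s9.png

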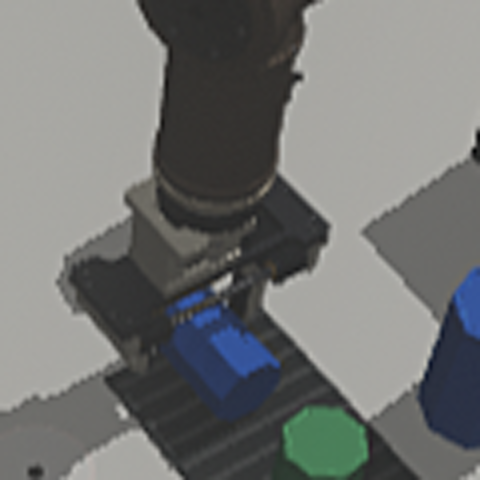

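>>> arm_command --deltas '[{"xyz": [0, 0, 0.15], "turn": 0, "jaw": 255}, {"xyz": [0, 0, 0.15], "turn": 0, "jaw": 255}, {"xyz": [0, 0, 0.15], "turn": 0, "jaw": 255}, {"xyz": [0, 0, 0.15], "turn": 0, "jaw": 255}, {"xyz": [0, 0, 0.15], "turn": 0, "jaw": 255}]' --force 4

```text
clock: 9.37
position: [0.4336, 0.183, 0.014]
ee_rot: [-0.097, 3.139, -0.006]
force: [-0.1, -0.7, 0.4]
width: 0.686
```

>>> arm_command --deltas '[{"xyz": [0, 0, 0], "turn": 0, "jaw": 255}, {"xyz": [0, 0, 0], "turn": 0, "jaw": 255}, {"xyz": [-0.1, 0, -1.5], "turn": 0, "jaw": 255}, {"xyz": [-0.5, 0, -3], "turn": 0, "jaw": 255}, {"xyz": [-1.0, 0, -4.5], "turn": 0, "jaw": 255}]'

```text
clock: 9.78
position: [0.4429, 0.1835, 0.0593]
ee_rot: [0.097, -3.14, 0.007]
force: [-0.2, -0.4, -0.8]
width: 0.631
```

```bash
python3 -c "
from h import *
goto([.434,.183,.0135],94.2)
d=grab('scene','scene10')
v=d['frame'][80:200,240:360,::-1]
cv2.imwrite('pics/s10.png',cv2.resize(v,None,fx=4,fy=4,interpolation=cv2.INTER_CUBIC))
"; python3 sl.py scene .37 .57 .12 .24
```

```text
clk 9.78 pos [0.4429 0.1835 0.0593] jawdir 93.5 tilt 0.27 xyz [0.9  0.02 4.58] turn -0.7 w 0.631 F [-0.2 -0.4 -0.8] j7 1.20
445 [0.44  0.154 0.048] [0.526 0.214 0.109]
0.05 17 x 0.517 0.522 y 0.166 0.209
0.06 22 x 0.512 0.523 y 0.158 0.214
0.07 49 x 0.462 0.525 y 0.155 0.214
0.08 63 x 0.464 0.525 y 0.154 0.212
0.09 149 x 0.455 0.526 y 0.154 0.209
0.1 143 x 0.44 0.526 y 0.166 0.203
```

View pics/s10.png

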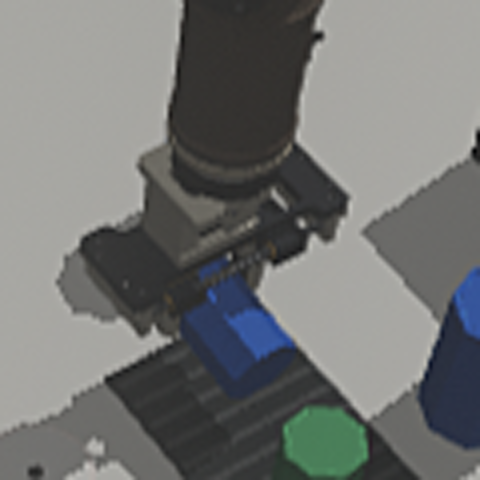

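```bash
python3 -c "
from h import *
goto([.372,-.239,.10],98)"
```

```text
clk 9.83 pos [0.4458 0.1844 0.0619] jawdir 93.5 tilt 0.30 xyz [  9.94 -41.82  -3.74] turn -4.5 w 0.636 F [1.6 0.8 1.7] j7 1.20
```

>>> arm_command --deltas '[{"xyz": [0, 0, -3.7], "turn": 0, "jaw": 255}, {"xyz": [2, -3, -3.7], "turn": -1, "jaw": 255}, {"xyz": [4, -7, -3.7], "turn": -2, "jaw": 255}, {"xyz": [5, -11, -3.7], "turn": -3, "jaw": 255}, {"xyz": [6, -15, -3.7], "turn": -4.5, "jaw": 255}]' --force 10

```text
clock: 10.25
position: [0.394, 0.0321, 0.099]
ee_rot: [-0.223, 3.129, -0.004]
force: [1.8, -0.7, -1.0]
width: 0.629
```

>>> arm_command --deltas '[{"xyz": [1, -5, 0], "turn": 0, "jaw": 255}, {"xyz": [2, -9, 0], "turn": 0, "jaw": 255}, {"xyz": [2, -13, 0], "turn": 0, "jaw": 255}, {"xyz": [2, -17, 0], "turn": 0, "jaw": 255}, {"xyz": [2, -20, 0], "turn": 0, "jaw": 255}]'

```text
clock: 10.67
position: [0.402, -0.1714, 0.0995]
ee_rot: [-0.222, 3.129, -0.005]
force: [1.7, 0.0, -0.7]
width: 0.63
```

```bash
python3 -c "
from h import *
goto([.372,-.239,.10],98)"
```

```text
clk 10.67 pos [ 0.402  -0.1714  0.0995] jawdir 98.1 tilt 0.32 xyz [ 3.92 -6.27 -0.05] turn 0.1 w 0.630 F [ 1.7  0.  -0.7] j7 2.11
```

>>> arm_command --deltas '[{"xyz": [2, -3, 0], "turn": 0, "jaw": 255}, {"xyz": [3.9, -6.3, 0], "turn": 0, "jaw": 255}, {"xyz": [3.9, -6.3, 3], "turn": 0, "jaw": 255}, {"xyz": [3.9, -6.3, 6], "turn": 0, "jaw": 255}, {"xyz": [3.9, -6.3, 6], "turn": 0, "jaw": 255}]'

```text
clock: 11.08
position: [0.3696, -0.2389, 0.0358]
ee_rot: [0.219, -3.133, 0.0]
force: [-1.3, 1.3, -0.7]
width: 0.63
```

```bash
python3 -c "
from h import *
goto([.372,-.239,.012],98)
for n in('scene','top'):
    d=grab(n,n+'11')
v=load('scene')['frame'][120:270,110:260,::-1]
cv2.imwrite('pics/s11.png',cv2.resize(v,None,fx=4,fy=4,interpolation=cv2.INTER_CUBIC))
v=load('top')['frame'][180:300,280:400,::-1]
cv2.imwrite('pics/t11.png',cv2.resize(v,None,fx=4,fy=4,interpolation=cv2.INTER_CUBIC))
"; python3 sl.py scene .33 .57 -.32 -.15;python3 sl.py top .33 .57 -.32 -.15
```

```text
clk 11.08 pos [ 0.3696 -0.2389  0.0358] jawdir 98.0 tilt 0.06 xyz [-0.24 -0.05  2.38] turn 0.0 w 0.630 F [-1.3  1.3 -0.7] j7 2.34
527 [ 0.364 -0.264  0.024] [ 0.453 -0.204  0.087]
0.02 10 x 0.44 0.447 y -0.244 -0.212
0.03 19 x 0.442 0.45 y -0.25 -0.211
0.04 25 x 0.443 0.451 y -0.255 -0.204
0.05 22 x 0.422 0.453 y -0.26 -0.213
0.06 112 x 0.374 0.453 y -0.264 -0.205
0.07 267 x 0.377 0.453 y -0.261 -0.21
0.08 72 x 0.364 0.426 y -0.258 -0.223
325 [ 0.356 -0.27   0.002] [ 0.449 -0.197  0.129]
0.05 10 x 0.418 0.437 y -0.258 -0.199
0.06 69 x 0.406 0.447 y -0.257 -0.2
0.07 188 x 0.359 0.449 y -0.249 -0.207
0.08 45 x 0.356 0.436 y -0.241 -0.216
```

View pics/s11.png

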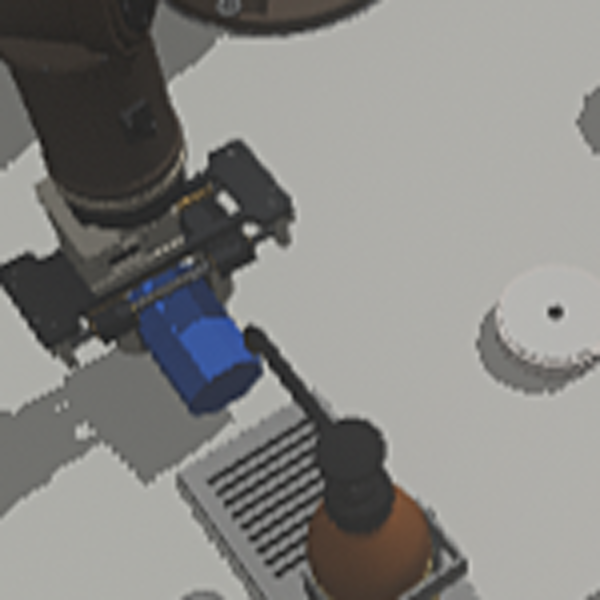

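View pics/t11.png

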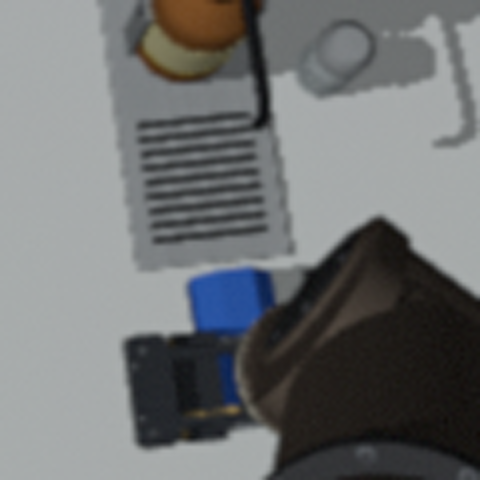

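>>> arm_command --deltas '[{"xyz": [-0.8, 0, 1.3], "turn": 0, "jaw": 255}, {"xyz": [-1.8, 0, 1.2], "turn": 0, "jaw": 255}, {"xyz": [-2.2, 0, 0.6], "turn": 0, "jaw": 255}, {"xyz": [-2.7, 0, 0.0], "turn": 0, "jaw": 255}, {"xyz": [-3.2, 0, -0.5], "turn": 0, "jaw": 255}]' --force 4

```text
clock: 11.6
position: [0.4043, -0.2343, 0.046]
ee_rot: [-0.223, 3.13, -0.003]
force: [-0.7, -0.0, -0.2]
width: 0.627
```

```bash
python3 -c "
from h import *
goto([.372,-.239,.012],98)
for n in('scene',):
    d=grab(n,n+'12')
v=load('scene')['frame'][120:270,110:260,::-1]
cv2.imwrite('pics/s12.png',cv2.resize(v,None,fx=4,fy=4,interpolation=cv2.INTER_CUBIC))
"; python3 sl.py scene .33 .57 -.32 -.15
```

```text
clk 11.60 pos [ 0.4043 -0.2343  0.046 ] jawdir 98.1 tilt 0.23 xyz [ 3.28 -0.    3.39] turn 0.1 w 0.627 F [-0.7 -0.  -0.2] j7 2.30
551 [ 0.408 -0.259 -0.001] [ 0.488 -0.192  0.102]
0.04 12 x 0.466 0.485 y -0.253 -0.197
0.05 85 x 0.449 0.486 y -0.256 -0.199
0.06 170 x 0.426 0.488 y -0.259 -0.204
0.07 155 x 0.408 0.466 y -0.258 -0.204
0.08 111 x 0.411 0.448 y -0.255 -0.209
0.09 16 x 0.408 0.429 y -0.246 -0.221
```

View pics/s12.png

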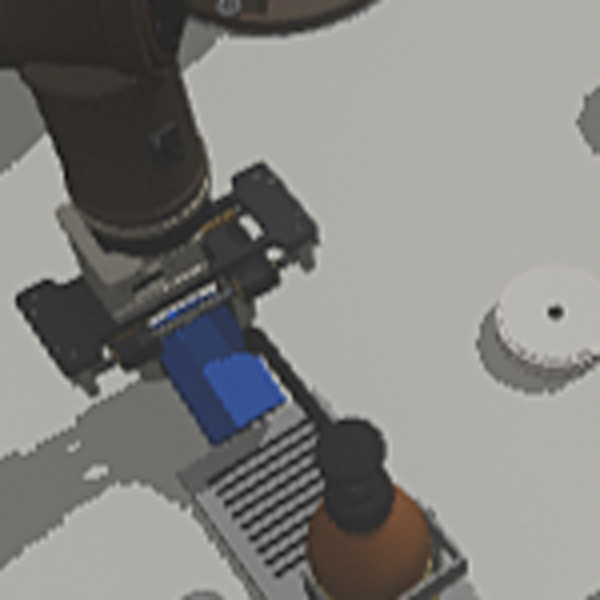

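>>> arm_command --deltas '[{"xyz": [-0.7, 0, -0.8], "turn": 0, "jaw": 255}, {"xyz": [-1.8, 0, -1.45], "turn": 0, "jaw": 255}, {"xyz": [-2.8, 0, -1.85], "turn": 0, "jaw": 255}, {"xyz": [-3.5, 0, -2.0], "turn": 0, "jaw": 255}, {"xyz": [-3.5, 0, -2.0], "turn": 0, "jaw": 255}]'

```text
clock: 12.07
position: [0.4424, -0.229, 0.0675]
ee_rot: [-0.226, 3.126, -0.005]
force: [1.1, -0.0, -0.6]
width: 0.634
```

```bash
python3 -c "
from h import *
goto([.372,-.239,.012],98)
for n in('scene',):
    d=grab(n,n+'13')
v=load('scene')['frame'][120:270,110:260,::-1]
cv2.imwrite('pics/s13.png',cv2.resize(v,None,fx=4,fy=4,interpolation=cv2.INTER_CUBIC))
"; python3 sl.py scene .33 .57 -.32 -.15
```

```text
clk 12.07 pos [ 0.4424 -0.229   0.0675] jawdir 98.3 tilt 0.46 xyz [7.15 0.04 5.5 ] turn 0.3 w 0.634 F [ 1.1 -0.  -0.6] j7 2.25
547 [ 0.447 -0.254  0.007] [ 0.524 -0.192  0.119]
0.06 30 x 0.5 0.521 y -0.249 -0.192
0.07 118 x 0.483 0.524 y -0.252 -0.196
0.08 145 x 0.464 0.521 y -0.254 -0.199
0.09 140 x 0.458 0.502 y -0.253 -0.204
0.1 93 x 0.45 0.486 y -0.249 -0.209
```

View pics/s13.png

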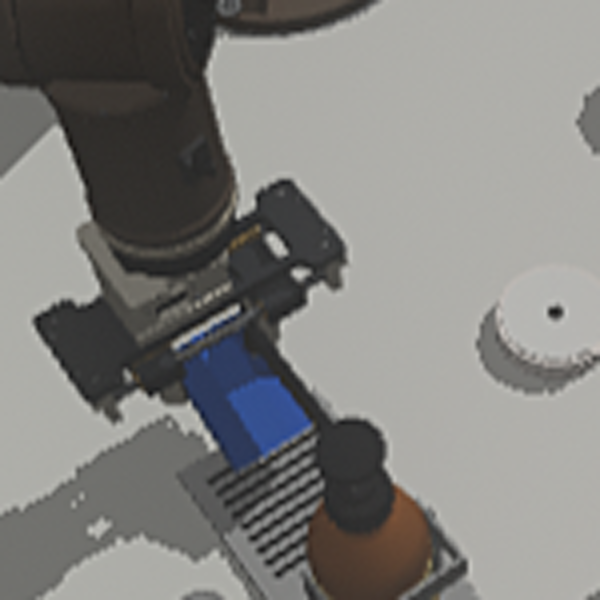

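```bash
cat > ang.py <<'E'
from h import *
import sys
d=load('scene');p=pts(d);f=d['frame'].astype(int)
bx=tuple(map(float,sys.argv[1:5])) if len(sys.argv)>1 else (.33,.57,-.32,-.15)
m=(f[...,2]-f[...,0]>60)&(p[...,0]>bx[0])&(p[...,0]<bx[1])&(p[...,1]>bx[2])&(p[...,1]<bx[3])&(p[...,2]<.13)
m=cv2.erode(m.astype(np.uint8),np.ones((3,3)))>0
q=p[m]; c=np.median(q,0)
for _ in range(3):
    q0=q-c; n=np.linalg.svd(q0-q0.mean(0),full_matrices=False)[2][2]; r=(q0-q0.mean(0))@n; q=q[abs(r)<2.5*max(r.std(),.001)]
n*=np.sign(n[2]); print(len(q),'normal',n.round(3),'alpha %.1f'%np.degrees(np.arctan2(n[0],n[2])),'rms %.4f'%r.std())
E
python3 ang.py
python3 - <<'E'
import numpy as np
for a in range(24,90,4):
    r=np.radians(a); u=81*np.cos(r)-29*np.sin(r); z=81*np.sin(r)+29*np.cos(r)
    print(a,'D %.1f zT %.1f'%(u+5*np.tan(r),3+z-19))
E
```

```text
163 normal [0.442 0.363 0.82 ] alpha 28.3 rms 0.0022
24 D 64.4 zT 43.4
28 D 60.6 zT 47.6
32 D 56.4 zT 51.5
36 D 52.1 zT 55.1
40 D 47.6 zT 58.3
44 D 42.9 zT 61.1
48 D 38.2 zT 63.6
52 D 33.4 zT 65.7
56 D 28.7 zT 67.4
60 D 24.0 zT 68.6
64 D 19.7 zT 69.5
68 D 15.8 zT 70.0
72 D 12.8 zT 70.0
76 D 11.5 zT 69.6
80 D 13.9 zT 68.8
84 D 27.2 zT 67.6
88 D 117.0 zT 66.0
```

>>> arm_command --deltas '[{"xyz": [3, 0, 0], "turn": 0, "jaw": 255}, {"xyz": [5.8, 0, 0.3], "turn": 0, "jaw": 255}, {"xyz": [5.8, 0, 1.6], "turn": 0, "jaw": 255}, {"xyz": [5.8, 0, 2.1], "turn": 0, "jaw": 255}, {"xyz": [5.6, 0, 2.1], "turn": 0, "jaw": 255}]'

```text
clock: 12.53
position: [0.3843, -0.2369, 0.0447]
ee_rot: [-0.224, 3.13, -0.003]
force: [0.3, 0.4, -0.6]
width: 0.633
```

```bash
python3 -c "
from h import *
goto([.400,-.2355,.0466],98)
for n in('scene',):
    d=grab(n,n+'14')
v=load('scene')['frame'][120:270,110:260,::-1]
cv2.imwrite('pics/s14.png',cv2.resize(v,None,fx=4,fy=4,interpolation=cv2.INTER_CUBIC))
"; python3 sl.py scene .33 .57 -.32 -.15; python3 ang.py
```

```text
clk 12.53 pos [ 0.3843 -0.2369  0.0447] jawdir 98.2 tilt 0.22 xyz [-1.58 -0.08 -0.19] turn 0.2 w 0.633 F [ 0.3  0.4 -0.6] j7 2.32
550 [ 0.388 -0.261  0.037] [ 0.465 -0.2    0.092]
0.04 42 x 0.439 0.465 y -0.258 -0.2
0.05 128 x 0.413 0.465 y -0.26 -0.205
0.06 155 x 0.392 0.454 y -0.261 -0.207
0.07 124 x 0.388 0.436 y -0.261 -0.209
0.08 94 x 0.389 0.424 y -0.256 -0.215
0.09 5 x 0.398 0.407 y -0.245 -0.225
138 normal [0.389 0.388 0.836] alpha 24.9 rms 0.0029
```

View pics/s14.png

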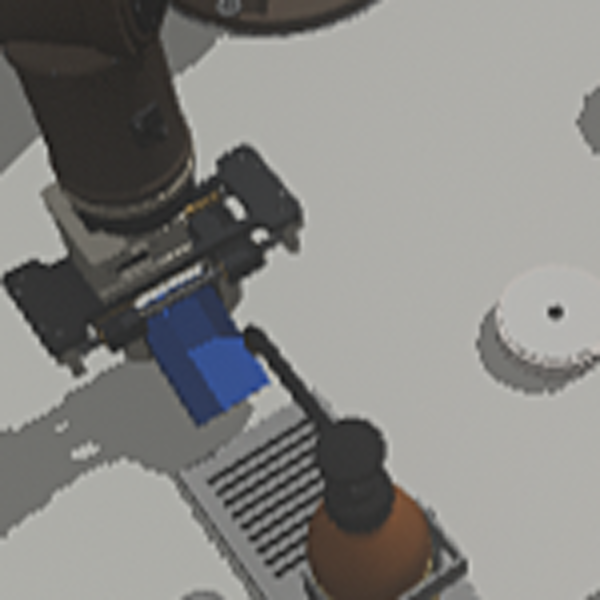

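>>> arm_command --deltas '[{"xyz": [-1.2, 0, 0], "turn": 0, "jaw": 255}, {"xyz": [-1.65, 0, 0], "turn": 0, "jaw": 255}, {"xyz": [-2.0, 0, -0.3], "turn": 0, "jaw": 255}, {"xyz": [-2.4, 0, -0.65], "turn": 0, "jaw": 255}, {"xyz": [-2.8, 0, -0.95], "turn": 0, "jaw": 255}]' --force 3.5

```text
clock: 13.0
position: [0.4143, -0.2328, 0.0554]
ee_rot: [-0.226, 3.128, -0.004]
force: [-0.3, -0.2, -0.6]
width: 0.631
```

```bash
python3 -c "
from h import *
goto([.400,-.2355,.0466],98)
for n in('scene',):
    d=grab(n,n+'15')
v=load('scene')['frame'][120:270,110:260,::-1]
cv2.imwrite('pics/s15.png',cv2.resize(v,None,fx=4,fy=4,interpolation=cv2.INTER_CUBIC))
"; python3 sl.py scene .33 .57 -.32 -.15; python3 ang.py
```

```text
clk 13.00 pos [ 0.4143 -0.2328  0.0554] jawdir 98.3 tilt 0.32 xyz [ 1.46 -0.06  0.87] turn 0.3 w 0.631 F [-0.3 -0.2 -0.6] j7 2.28
561 [ 0.418 -0.257  0.001] [ 0.495 -0.19   0.102]
0.04 14 x 0.467 0.489 y -0.252 -0.196
0.05 78 x 0.458 0.495 y -0.255 -0.198
0.06 132 x 0.448 0.493 y -0.256 -0.2
0.07 125 x 0.428 0.479 y -0.257 -0.204
0.08 123 x 0.418 0.461 y -0.256 -0.204
0.09 79 x 0.419 0.447 y -0.252 -0.207
0.1 7 x 0.431 0.437 y -0.245 -0.223
145 normal [0.473 0.361 0.803] alpha 30.5 rms 0.0024
```

View pics/s15.png

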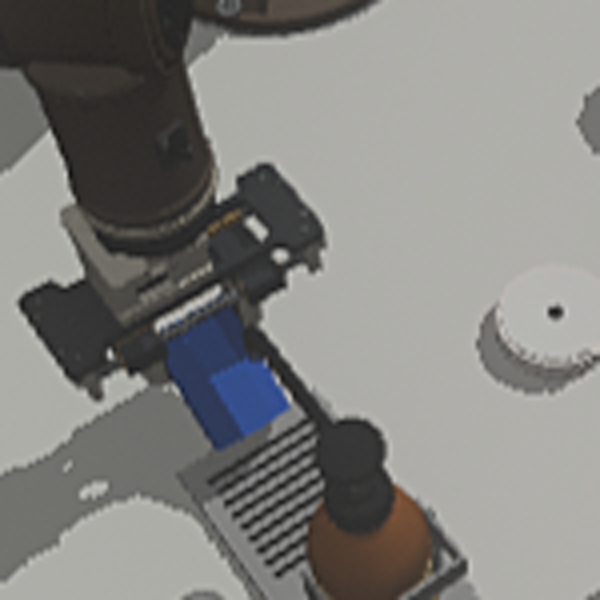

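>>> arm_command --deltas '[{"xyz": [1, 0, -1.0], "turn": 0, "jaw": 255}, {"xyz": [3, 0, -1.5], "turn": 0, "jaw": 255}, {"xyz": [3.5, 0, -1.4], "turn": 0, "jaw": 255}, {"xyz": [3.5, 0, -1.4], "turn": 0, "jaw": 255}, {"xyz": [3.5, 0, -1.4], "turn": 0, "jaw": 255}]' --force 3

```text
clock: 13.47
position: [0.381, -0.2378, 0.0697]
ee_rot: [-0.226, 3.126, -0.005]
force: [0.1, -0.1, -1.7]
width: 0.63
```

```bash
cat > look.sh <<'E'
python3 -c "
from h import *
import sys
goto([.380,-.238,.069],98)
d=grab('scene','sc_$1')
v=d['frame'][120:270,110:260,::-1]
cv2.imwrite('pics/s_$1.png',cv2.resize(v,None,fx=4,fy=4,interpolation=cv2.INTER_CUBIC))
"; python3 ang.py
E
bash look.sh 16
```

```text
clk 13.47 pos [ 0.381  -0.2378  0.0697] jawdir 98.3 tilt 0.43 xyz [ 0.11 -0.01  0.07] turn 0.3 w 0.630 F [ 0.1 -0.1 -1.7] j7 2.31
117 normal [0.516 0.28  0.81 ] alpha 32.5 rms 0.0022
```

>>> arm_command --deltas '[{"xyz": [0, 0, 0], "turn": 0, "jaw": 100}, {"xyz": [0, 0, 0], "turn": 0, "jaw": 97}, {"xyz": [0, 0, 0], "turn": 0, "jaw": 96}]' --force 3

```text
clock: 13.77
position: [0.382, -0.2375, 0.0695]
ee_rot: [-0.228, 3.126, -0.005]
force: [0.1, -0.3, -0.6]
width: 0.628
```

```bash
bash look.sh 17
```

```text
clk 13.77 pos [ 0.382  -0.2375  0.0695] jawdir 98.3 tilt 0.44 xyz [ 0.2  -0.02  0.05] turn 0.3 w 0.628 F [ 0.1 -0.3 -0.6] j7 2.31
135 normal [0.5   0.28  0.819] alpha 31.4 rms 0.0023
```

>>> arm_command --deltas '[{"xyz": [0, 0, 0], "turn": 0, "jaw": 95}, {"xyz": [0, 0, 0], "turn": 0, "jaw": 94}]'

```text
clock: 13.98
position: [0.382, -0.2375, 0.0694]
ee_rot: [-0.228, 3.126, -0.005]
force: [0.4, -0.5, -0.5]
width: 0.633
```

```bash
bash look.sh 18
```

```text
clk 13.98 pos [ 0.382  -0.2375  0.0694] jawdir 98.3 tilt 0.43 xyz [ 0.2  -0.02  0.04] turn 0.3 w 0.633 F [ 0.4 -0.5 -0.5] j7 2.31
124 normal [0.48  0.291 0.827] alpha 30.1 rms 0.0021
```

>>> arm_command --deltas '[{"xyz": [0, 0, 0], "turn": 0, "jaw": 93}, {"xyz": [0, 0, 0], "turn": 0, "jaw": 255}]'

```text
clock: 14.2
position: [0.3819, -0.2375, 0.0694]
ee_rot: [-0.228, 3.126, -0.005]
force: [-0.1, -0.1, -0.6]
width: 0.631
```

```bash
bash look.sh 19
```

```text
clk 14.20 pos [ 0.3819 -0.2375  0.0694] jawdir 98.3 tilt 0.42 xyz [ 0.2  -0.02  0.04] turn 0.3 w 0.631 F [-0.1 -0.1 -0.6] j7 2.31
122 normal [0.513 0.247 0.822] alpha 32.0 rms 0.0023
```

Hardly changed; try one more count for one row, then re-grip.

>>> arm_command --deltas '[{"xyz": [0, 0, 0], "turn": 0, "jaw": 92}, {"xyz": [0, 0, 0], "turn": 0, "jaw": 255}]'

```text
clock: 14.42
position: [0.382, -0.2376, 0.0695]
ee_rot: [-0.228, 3.126, -0.005]
force: [0.3, 0.1, 0.2]
width: 0.602
```

```bash
bash look.sh 20
```

```text
clk 14.42 pos [ 0.382  -0.2376  0.0695] jawdir 98.3 tilt 0.44 xyz [ 0.21 -0.01  0.05] turn 0.3 w 0.602 F [0.3 0.1 0.2] j7 2.31
32 normal [-0.005  0.315  0.949] alpha -0.3 rms 0.0020
```

View pics/s_20.png

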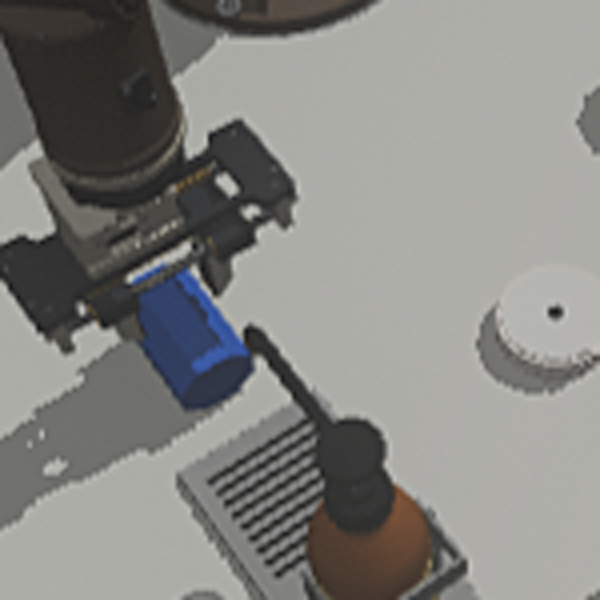

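```bash
python3 - <<'E'
from h import *
d=load('scene'); g=cv2.cvtColor(d['frame'],cv2.COLOR_RGB2GRAY)
for u,v in((155,239.5),(186,219),(156,239),(170,229)):
    print((u,v),ray(d,u,v,.008).round(4))
p=pts(d)
# depth-step profile across near edge along tray axis at several lateral offsets
n=np.array([.99,.14]);t=np.array([-.14,.99])
m=(abs(p[...,2])<.02)
q=p[m]; s=(q[:,:2]-[.4604,-.227])@n; l=(q[:,:2]-[.4604,-.227])@t
for lo in(-.05,-.03,.02,.04):
    k=(l>lo)&(l<lo+.015)&(abs(s)<.03); o=np.argsort(s[k]); print(lo,[(round(a*1000),round(b*1000,1)) for a,b in zip(s[k][o],q[k][o][:,2])][::3])
E
python3 - <<'E'
import cv2
im=cv2.imread('pics/sc_20.png')[205:255,140:215]
cv2.imwrite('pics/edge.png',cv2.resize(im,None,fx=9,fy=9,interpolation=cv2.INTER_CUBIC))
E
```

```text
(155, 239.5) [ 0.4769 -0.2817  0.008 ]
(186, 219) [ 0.4582 -0.178   0.008 ]
(156, 239) [ 0.4768 -0.2787  0.008 ]
(170, 229) [ 0.4663 -0.2317  0.008 ]
-0.05 [(-30, np.float64(2.7)), (-27, np.float64(0.0)), (-26, np.float64(4.6)), (-23, np.float64(1.7)), (-21, np.float64(0.9)), (-18, np.float64(-3.0)), (-17, np.float64(2.5)), (-16, np.float64(-0.2)), (-15, np.float64(5.2)), (-12, np.float64(0.5)), (-11, np.float64(0.2)), (-9, np.float64(0.9)), (-8, np.float64(0.8)), (-5, np.float64(2.0)), (-3, np.float64(2.0)), (-1, np.float64(4.8)), (3, np.float64(6.8)), (6, np.float64(6.7)), (8, np.float64(11.3)), (9, np.float64(10.6)), (11, np.float64(6.0)), (13, np.float64(6.3)), (15, np.float64(10.9)), (16, np.float64(5.6)), (20, np.float64(11.3)), (21, np.float64(8.8)), (23, np.float64(11.7)), (24, np.float64(9.7)), (25, np.float64(9.6)), (27, np.float64(8.0)), (29, np.float64(7.9))]
-0.03 [(-29, np.float64(15.0)), (-28, np.float64(-0.3)), (-26, np.float64(-0.4)), (-23, np.float64(3.1)), (-21, np.float64(-3.3)), (-19, np.float64(3.7)), (-17, np.float64(5.4)), (-16, np.float64(2.2)), (-14, np.floa
[... 609 characters left out ...]
loat64(1.8)), (-20, np.float64(-1.4)), (-17, np.float64(0.9)), (-16, np.float64(2.4)), (-13, np.float64(-2.5)), (-11, np.float64(2.1)), (-10, np.float64(-2.4)), (-7, np.float64(1.5)), (-5, np.float64(2.8)), (-4, np.float64(-1.3)), (0, np.float64(3.5)), (5, np.float64(7.1)), (8, np.float64(4.6)), (9, np.float64(9.4)), (11, np.float64(5.9)), (13, np.float64(9.7)), (14, np.float64(10.6)), (18, np.float64(9.3)), (18, np.float64(6.3)), (21, np.float64(8.7)), (23, np.float64(8.1)), (25, np.float64(10.6)), (26, np.float64(8.9)), (28, np.float64(6.2)), (30, np.float64(11.4))]
0.04 [(-28, np.float64(-0.4)), (-16, np.float64(-0.6)), (-7, np.float64(-0.8)), (13, np.float64(9.1)), (22, np.float64(8.2))]
```

View pics/edge.png

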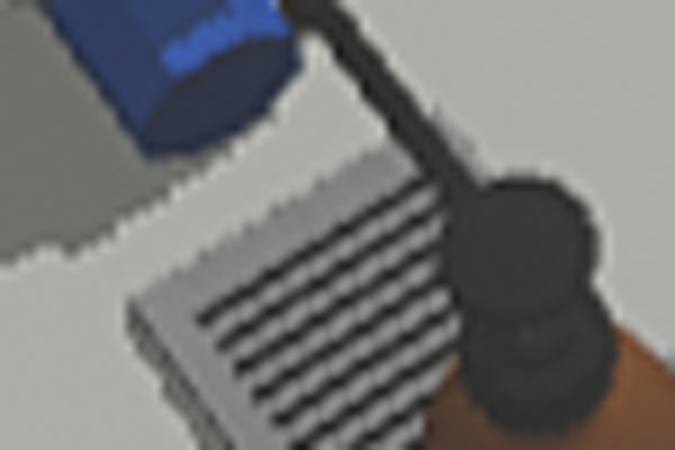

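>>> arm_command --deltas '[{"xyz": [0, 0, -2], "turn": -1, "jaw": 0}, {"xyz": [2, 0, -4], "turn": -1, "jaw": 0}, {"xyz": [4, 0, -4], "turn": -1, "jaw": 0}, {"xyz": [4, 0, -4], "turn": -1, "jaw": 0}]'

```text
clock: 14.8
position: [0.339, -0.2438, 0.1099]
ee_rot: [-0.251, 3.125, -0.005]
force: [-0.8, 1.3, -0.2]
width: 0.808
```

```bash
python3 -c "
from h import *
goto([.375,-.238,.01],99)
d=grab('scene','sc_21'); t=grab('top','top21'); w=grab('wrist','w21')
for n,dd in(('s21',d['frame'][120:270,110:260]),('t21',t['frame'][180:300,280:400])):
    cv2.imwrite('pics/%s.png'%n,cv2.resize(dd[...,::-1],None,fx=4,fy=4,interpolation=cv2.INTER_CUBIC))
"; python3 sl.py scene .33 .57 -.32 -.15;python3 sl.py top .33 .57 -.32 -.15
```

```text
clk 14.80 pos [ 0.339  -0.2438  0.1099] jawdir 99.2 tilt 0.41 xyz [-3.58  0.03 10.01] turn 0.2 w 0.808 F [-0.8  1.3 -0.2] j7 2.35
615 [ 0.335 -0.27   0.005] [ 0.432 -0.206  0.064]
0.0 5 x 0.423 0.427 y -0.243 -0.22
0.01 25 x 0.421 0.429 y -0.251 -0.212
0.02 33 x 0.42 0.43 y -0.257 -0.207
0.03 28 x 0.422 0.432 y -0.26 -0.207
0.04 143 x 0.335 0.429 y -0.27 -0.206
0.05 338 x 0.338 0.428 y -0.264 -0.211
0.06 43 x 0.346 0.426 y -0.257 -0.221
407 [ 0.333 -0.273 -0.003] [ 0.423 -0.203  0.063]
0.03 16 x 0.377 0.416 y -0.264 -0.204
0.04 92 x 0.376 0.423 y -0.263 -0.203
0.05 274 x 0.333 0.423 y -0.259 -0.21
0.06 20 x 0.341 0.419 y -0.25 -0.222
```

View pics/w21.png

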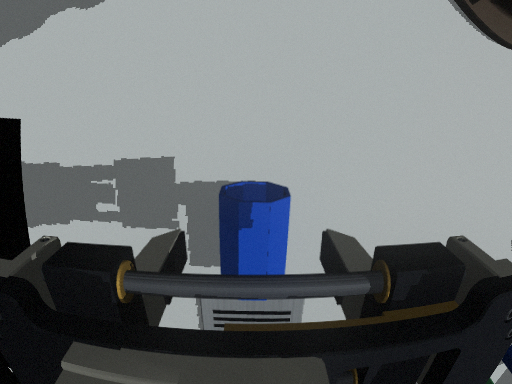

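View pics/t21.png

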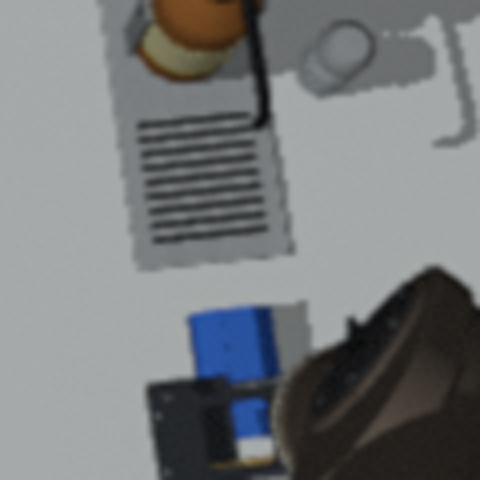

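>>> arm_command --deltas '[{"xyz": [-0.2, 0.1, 0], "turn": 0.5, "jaw": 0}, {"xyz": [-0.2, 0.1, 4], "turn": 0.5, "jaw": 0}, {"xyz": [-0.2, 0.1, 8], "turn": 0.5, "jaw": 0}, {"xyz": [-0.2, 0.1, 10], "turn": 0.5, "jaw": 0}, {"xyz": [-0.2, 0.1, 10], "turn": 0.5, "jaw": 0}]'

```text
clock: 15.37
position: [0.3437, -0.2408, 0.0059]
ee_rot: [-0.242, 3.13, 0.0]
force: [-0.0, 0.6, 0.5]
width: 0.998
```

```bash
python3 -c "
from h import *
goto([.3415,-.2431,.01],98.5)"
```

```text
clk 15.37 pos [ 0.3437 -0.2408  0.0059] jawdir 98.8 tilt 0.13 xyz [ 0.25 -0.2  -0.41] turn 0.3 w 0.998 F [-0.   0.6  0.5] j7 2.43
```

>>> arm_command --deltas '[{"xyz": [0.25, -0.2, -0.4], "turn": 0.3, "jaw": 255}, {"xyz": [0.25, -0.2, -0.4], "turn": 0.3, "jaw": 255}, {"xyz": [0.25, -0.2, -0.4], "turn": 0.3, "jaw": 255}, {"xyz": [0.25, -0.2, -0.4], "turn": 0.3, "jaw": 255}, {"xyz": [0.25, -0.2, -0.4], "turn": 0.3, "jaw": 255}]' --force 4

```text
clock: 15.78
position: [0.3424, -0.2435, 0.0109]
ee_rot: [-0.234, 3.128, -0.002]
force: [0.6, 0.4, -0.1]
width: 0.689
```

>>> arm_command --deltas '[{"xyz": [0, 0, 0], "turn": 0, "jaw": 255}, {"xyz": [0, 0, 0], "turn": 0, "jaw": 255}, {"xyz": [-1.5, 0, 0], "turn": -0.5, "jaw": 255}, {"xyz": [-3, 0, 0], "turn": -0.5, "jaw": 255}, {"xyz": [-3.8, 0, 0], "turn": -0.5, "jaw": 255}]'

```text
clock: 16.2
position: [0.3815, -0.2377, 0.0113]
ee_rot: [-0.248, 3.126, -0.002]
force: [-4.7, -0.9, 1.5]
width: 0.632
```

>>> arm_command --deltas '[{"xyz": [-0.3, 0, 0], "turn": 0, "jaw": 255}, {"xyz": [-0.5, 0, 0], "turn": 0, "jaw": 255}]'

```text
clock: 16.37
position: [0.3853, -0.2365, 0.0111]
ee_rot: [-0.249, 3.128, -0.001]
force: [-5.0, -1.5, 1.1]
width: 0.633
```

```bash
bash look.sh 22;  python3 sl.py scene .33 .57 -.32 -.15
```

```text
clk 16.37 pos [ 0.3853 -0.2365  0.0111] jawdir 99.1 tilt 0.19 xyz [ 0.52 -0.07 -5.79] turn 1.1 w 0.633 F [-5.  -1.5  1.1] j7 2.38
107 normal [-0.033  0.307  0.951] alpha -2.0 rms 0.0024
525 [ 0.37  -0.26   0.009] [ 0.468 -0.198  0.065]
0.01 16 x 0.458 0.466 y -0.244 -0.202
0.02 32 x 0.458 0.467 y -0.25 -0.201
0.03 37 x 0.439 0.468 y -0.257 -0.199
0.04 114 x 0.37 0.468 y -0.26 -0.198
0.05 253 x 0.378 0.467 y -0.257 -0.206
0.06 72 x 0.382 0.464 y -0.248 -0.215
```

View pics/s_22.png

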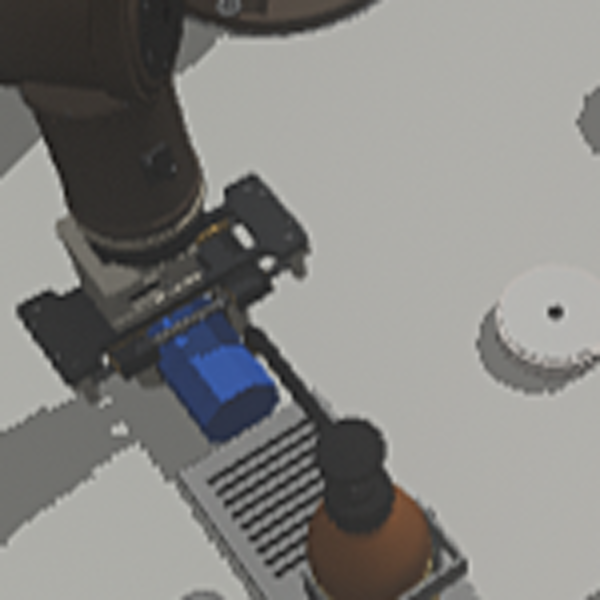

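```bash
cat > path.py <<'E'
import numpy as np,sys
L=float(sys.argv[1]); hb=float(sys.argv[2])
for a in range(0,84,4):
    r=np.radians(a); u=L*np.cos(r)-29*np.sin(r); z=L*np.sin(r)+29*np.cos(r)
    print(a,'D %.1f zT %.1f'%(u+(8-hb)*np.tan(r),hb+z-19))
E
python3 path.py 80 1
```

```text
0 D 80.0 zT 11.0
4 D 78.3 zT 16.5
8 D 76.2 zT 21.9
12 D 73.7 zT 27.0
16 D 70.9 zT 31.9
20 D 67.8 zT 36.6
24 D 64.4 zT 41.0
28 D 60.7 zT 45.2
32 D 56.9 zT 49.0
36 D 52.8 zT 52.5
40 D 48.5 zT 55.6
44 D 44.2 zT 58.4
48 D 39.8 zT 60.9
52 D 35.4 zT 62.9
56 D 31.1 zT 64.5
60 D 27.0 zT 65.8
64 D 23.4 zT 66.6
68 D 20.4 zT 67.0
72 D 18.7 zT 67.0
76 D 19.3 zT 66.6
80 D 25.0 zT 65.8
```

>>> arm_command --deltas '[{"xyz": [-0.3, 0, -0.4], "turn": 0, "jaw": 255}, {"xyz": [-0.5, 0, -0.9], "turn": 0, "jaw": 255}, {"xyz": [-0.75, 0, -1.4], "turn": 0, "jaw": 255}, {"xyz": [-1.05, 0, -1.9], "turn": 0, "jaw": 255}, {"xyz": [-1.35, 0, -2.35], "turn": 0, "jaw": 255}]' --force 4

```text
clock: 16.83
position: [0.3994, -0.2346, 0.0355]
ee_rot: [-0.248, 3.127, -0.002]
force: [-1.0, -1.4, -0.8]
width: 0.625
```

```bash
bash look.sh 23
```

```text
clk 16.83 pos [ 0.3994 -0.2346  0.0355] jawdir 99.1 tilt 0.27 xyz [ 1.95 -0.04 -3.36] turn 1.1 w 0.625 F [-1.  -1.4 -0.8] j7 2.34
145 normal [0.322 0.337 0.885] alpha 20.0 rms 0.0028
```

>>> arm_command --deltas '[{"xyz": [-0.35, 0, -0.4], "turn": 0, "jaw": 255}, {"xyz": [-0.7, 0, -0.8], "turn": 0, "jaw": 255}, {"xyz": [-1.1, 0, -1.2], "turn": 0, "jaw": 255}, {"xyz": [-1.5, 0, -1.55], "turn": 0, "jaw": 255}]'

```text
clock: 17.22
position: [0.4158, -0.232, 0.0522]
ee_rot: [-0.25, 3.125, -0.002]
force: [-0.5, -0.5, -1.1]
width: 0.63
```

```bash
bash look.sh 24
```

```text
clk 17.22 pos [ 0.4158 -0.232   0.0522] jawdir 99.1 tilt 0.37 xyz [ 3.62 -0.02 -1.7 ] turn 1.1 w 0.630 F [-0.5 -0.5 -1.1] j7 2.31
138 normal [0.515 0.394 0.761] alpha 34.1 rms 0.0026
```

View pics/s_24.png

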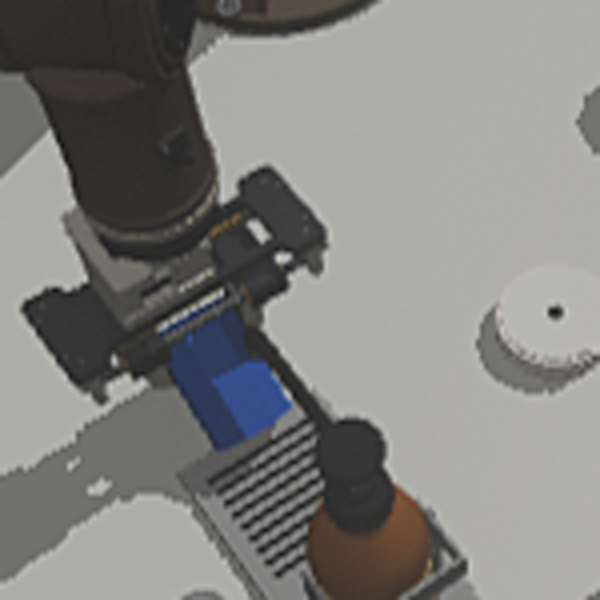

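```bash
cat > T.py <<'E'
from h import *
import sys
a=np.radians(float(sys.argv[1])); p,m=bluecloud('scene',(.33,.57,-.32,-.15)); q=p[m]; o=observe()['position']
n=np.array([.988,.152,0]); s=(q-[.464,-.23,0])@n; z=q[:,2]; sp=(o-[.464,-.23,0])@n
ax=np.array([np.cos(a),-np.sin(a)]); pr=np.array([np.sin(a),np.cos(a)])
A=s*ax[0]+z*ax[1]; Bp=s*pr[0]+z*pr[1]; P=np.array([sp,o[2]+.019]); PA=P@ax; PB=P@pr
print('P s %.4f z %.4f; axial extent rel P: %.4f .. %.4f (98pct), perp rel P %.4f'%(*P,np.percentile(A,2)-PA,np.percentile(A,98)-PA,np.percentile(Bp,95)-PB))
L=np.percentile(A,98)-PA; B=P+L*ax-.029*pr; print('L %.4f B s %.4f z %.4f'%(L,*B))
E
python3 T.py 34
```

```text
P s -0.0469 z 0.0718; axial extent rel P: -0.0014 .. 0.0731 (98pct), perp rel P 0.0299
L 0.0731 B s -0.0025 z 0.0069
```

```bash
python3 path.py 74 2 | tail -14
```

```text
28 D 54.9 zT 43.3
32 D 51.1 zT 46.8
36 D 47.2 zT 50.0
40 D 43.1 zT 52.8
44 D 38.9 zT 55.3
48 D 34.6 zT 57.4
52 D 30.4 zT 59.2
56 D 26.2 zT 60.6
60 D 22.3 zT 61.6
64 D 18.7 zT 62.2
68 D 15.7 zT 62.5
72 D 13.8 zT 62.3
76 D 13.8 zT 61.8
80 D 18.3 zT 60.9
```

>>> arm_command --deltas '[{"xyz": [0.05, 0, 0.3], "turn": 0, "jaw": 255}, {"xyz": [-0.4, 0, 0.0], "turn": 0, "jaw": 255}, {"xyz": [-0.8, 0, -0.2], "turn": 0, "jaw": 255}, {"xyz": [-1.2, 0, -0.4], "turn": 0, "jaw": 255}]' --force 3.5

```text
clock: 17.6
position: [0.429, -0.2299, 0.0569]
ee_rot: [-0.25, 3.124, -0.003]
force: [-0.5, -0.0, 0.3]
width: 0.632
```

```bash
bash look.sh 25; python3 T.py 44
```

```text
clk 17.60 pos [ 0.429  -0.2299  0.0569] jawdir 99.2 tilt 0.42 xyz [ 4.96 -0.02 -1.25] turn 1.2 w 0.632 F [-0.5 -0.   0.3] j7 2.30
121 normal [0.678 0.403 0.614] alpha 47.9 rms 0.0026
P s -0.0333 z 0.0763; axial extent rel P: -0.0118 .. 0.0703 (98pct), perp rel P 0.0295
L 0.0703 B s -0.0029 z 0.0066
```

View pics/s_25.png

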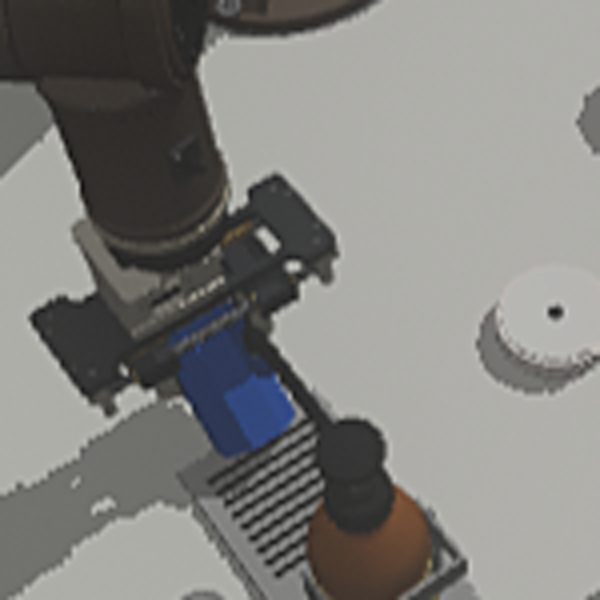

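>>> arm_command --deltas '[{"xyz": [-0.5, 0, -0.05], "turn": 0, "jaw": 255}, {"xyz": [-0.95, 0, -0.15], "turn": 0, "jaw": 255}, {"xyz": [-1.4, 0, -0.25], "turn": 0, "jaw": 255}, {"xyz": [-1.8, 0, -0.3], "turn": 0, "jaw": 255}]'

```text
clock: 17.98
position: [0.4488, -0.2268, 0.0606]
ee_rot: [-0.252, 3.123, -0.003]
force: [-1.3, 0.8, 0.4]
width: 0.634
```

```bash
bash look.sh 26; python3 T.py 60
```

```text
clk 17.98 pos [ 0.4488 -0.2268  0.0606] jawdir 99.2 tilt 0.52 xyz [ 6.96 -0.01 -0.9 ] turn 1.2 w 0.634 F [-1.3  0.8  0.4] j7 2.28
5 normal [0.387 0.89  0.243] alpha 57.9 rms 0.0004
P s -0.0136 z 0.0797; axial extent rel P: -0.0136 .. 0.0664 (98pct), perp rel P 0.0300
L 0.0664 B s -0.0056 z 0.0077
```

View pics/s_26.png

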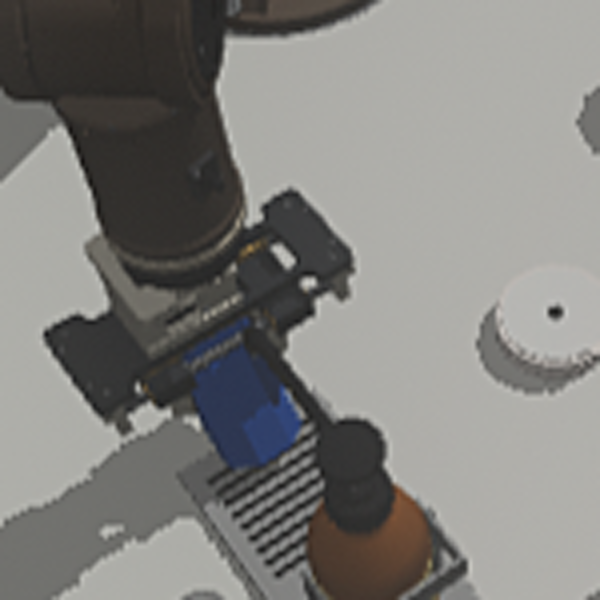

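>>> arm_command --deltas '[{"xyz": [-0.45, 0, 0.05], "turn": 0, "jaw": 255}, {"xyz": [-0.9, 0, 0.15], "turn": 0, "jaw": 255}, {"xyz": [-1.3, 0, 0.3], "turn": 0, "jaw": 255}, {"xyz": [-1.6, 0, 0.5], "turn": 0, "jaw": 255}]'

```text
clock: 18.37
position: [0.4666, -0.2239, 0.0559]
ee_rot: [-0.253, 3.121, -0.004]
force: [0.4, 1.4, 4.6]
width: 0.631
```

```bash
bash look.sh 27; python3 T.py 75; python3 sl.py scene .33 .57 -.32 -.15
python3 -c "
from h import *
grab('wrist','w27')"
```

```text
clk 18.37 pos [ 0.4666 -0.2239  0.0559] jawdir 99.3 tilt 0.63 xyz [ 8.76 -0.   -1.4 ] turn 1.3 w 0.631 F [0.4 1.4 4.6] j7 2.26
P s 0.0039 z 0.0746; axial extent rel P: -0.0251 .. 0.0584 (98pct), perp rel P 0.0314
L 0.0584 B s -0.0090 z 0.0107
403 [ 0.442 -0.25   0.02 ] [ 0.513 -0.193  0.112]
0.02 31 x 0.49 0.512 y -0.247 -0.193
0.03 57 x 0.487 0.513 y -0.25 -0.193
0.04 52 x 0.483 0.51 y -0.25 -0.193
0.05 45 x 0.485 0.508 y -0.249 -0.196
0.06 55 x 0.442 0.504 y -0.248 -0.198
0.07 41 x 0.482 0.5 y -0.247 -0.199
0.08 50 x 0.483 0.498 y -0.248 -0.201
0.09 42 x 0.482 0.495 y -0.244 -0.204
0.1 27 x 0.484 0.492 y -0.236 -0.206
  return _methods._mean(a, axis=axis, dtype=dtype,
  ret = um.true_divide(
ang.py:9: RuntimeWarning: Mean of empty slice.
  q0=q-c; n=np.linalg.svd(q0-q0.mean(0),full_matrices=False)[2][2]; r=(q0-q0.mean(0))@n; q=q[abs(r)<2.5*max(r.std(),.001)]
Traceback (most recent call last):
  File "ang.py", line 9, in <module>
    q0=q-c; n=np.linalg.svd(q0-q0.mean(0),full_matrices=False)[2][2]; r=(q0-q0.mean(0))@n; q=q[abs(r)<2.5*max(r.std(),.001)]
              ~~~~~~~~~~~~~~~~~~~~~~~~~~~~~~~~~~~~~~~~~~~~~~~~~~~^^^
IndexError: index 2 is out of bounds for axis 0 with size 0
```

View pics/s_27.png

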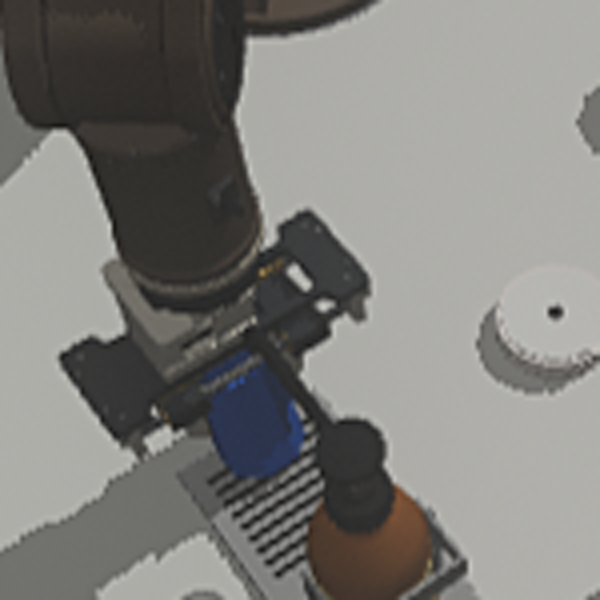

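View pics/w27.png

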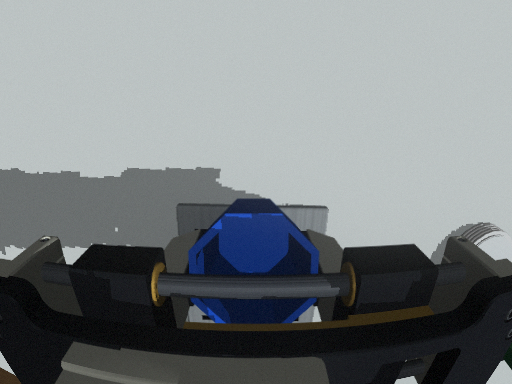

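>>> arm_command --deltas '[{"xyz": [-0.4, 0, 0], "turn": 0, "jaw": 255}, {"xyz": [-0.8, 0, 0.1], "turn": 0, "jaw": 255}, {"xyz": [-1.1, 0, 0.2], "turn": 0, "jaw": 255}]'

```text
clock: 18.72
position: [0.4776, -0.2222, 0.0535]
ee_rot: [-0.253, 3.121, -0.004]
force: [-0.3, -0.0, 0.3]
width: 0.63
```

```bash
bash look.sh 28 2>/dev/null; python3 sl.py scene .33 .57 -.32 -.15
```

```text
clk 18.72 pos [ 0.4776 -0.2222  0.0535] jawdir 99.3 tilt 0.60 xyz [ 9.87  0.01 -1.65] turn 1.3 w 0.630 F [-0.3 -0.   0.3] j7 2.25
331 [ 0.451 -0.25   0.012] [ 0.514 -0.192  0.109]
0.01 11 x 0.492 0.514 y -0.234 -0.192
0.02 44 x 0.489 0.514 y -0.246 -0.192
0.03 36 x 0.456 0.512 y -0.25 -0.204
0.04 46 x 0.46 0.511 y -0.249 -0.193
0.05 36 x 0.451 0.51 y -0.247 -0.207
0.06 34 x 0.456 0.511 y -0.245 -0.206
0.07 30 x 0.495 0.509 y -0.246 -0.207
0.08 35 x 0.498 0.508 y -0.242 -0.207
0.09 26 x 0.498 0.506 y -0.24 -0.206
0.1 33 x 0.495 0.506 y -0.236 -0.203
```

View pics/s_28.png

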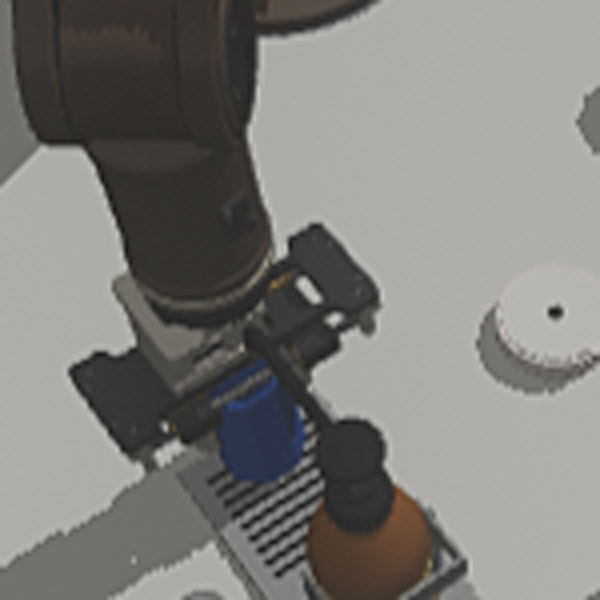

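>>> arm_command --deltas '[{"xyz": [0, 0, 0], "turn": 0, "jaw": 60}, {"xyz": [0, 0, 0], "turn": 0, "jaw": 0}, {"xyz": [0, 0, 0], "turn": 0, "jaw": 0}, {"xyz": [0, 0, 0], "turn": 0, "jaw": 0}, {"xyz": [0, 0, 0], "turn": 0, "jaw": 0}]'

```text
clock: 19.18
position: [0.4781, -0.2221, 0.0534]
ee_rot: [-0.254, 3.121, -0.004]
force: [0.3, 1.0, -0.7]
width: 0.945
```

>>> arm_command --deltas '[{"xyz": [2, 0, 0], "turn": 0, "jaw": 0}, {"xyz": [5, 0, 0], "turn": 0, "jaw": 0}, {"xyz": [8, 0, 0], "turn": 0, "jaw": 0}, {"xyz": [9, 0, 0], "turn": 0, "jaw": 0}]'

```text
clock: 19.52
position: [0.3844, -0.2369, 0.0522]
ee_rot: [-0.25, 3.124, -0.002]
force: [-0.9, -0.1, 0.5]
width: 0.999
```

```bash
bash look.sh 29 2>/dev/null; python3 sl.py scene .33 .57 -.32 -.15
python3 -c "
from h import *
grab('wrist','w29'); d=grab('top','top29')
cv2.imwrite('pics/t29.png',cv2.resize(d['frame'][150:270,280:400,::-1],None,fx=4,fy=4,interpolation=cv2.INTER_CUBIC))"
```

```text
clk 19.52 pos [ 0.3844 -0.2369  0.0522] jawdir 99.1 tilt 0.43 xyz [ 0.44 -0.04 -1.68] turn 1.1 w 0.999 F [-0.9 -0.1  0.5] j7 2.35
505 [ 0.456 -0.25   0.008] [ 0.518 -0.192  0.106]
0.01 24 x 0.456 0.514 y -0.244 -0.192
0.02 44 x 0.458 0.515 y -0.247 -0.192
0.03 60 x 0.457 0.515 y -0.249 -0.195
0.04 62 x 0.456 0.516 y -0.25 -0.192
0.05 62 x 0.457 0.516 y -0.249 -0.195
0.06 57 x 0.457 0.518 y -0.248 -0.193
0.07 66 x 0.457 0.517 y -0.25 -0.196
0.08 58 x 0.458 0.516 y -0.249 -0.199
0.09 42 x 0.457 0.513 y -0.25 -0.202
0.1 28 x 0.46 0.516 y -0.249 -0.2
```

View pics/s_29.png

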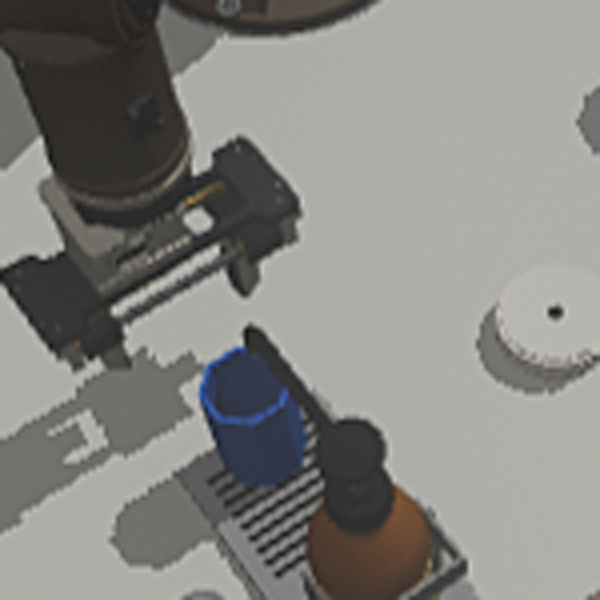

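View pics/w29.png

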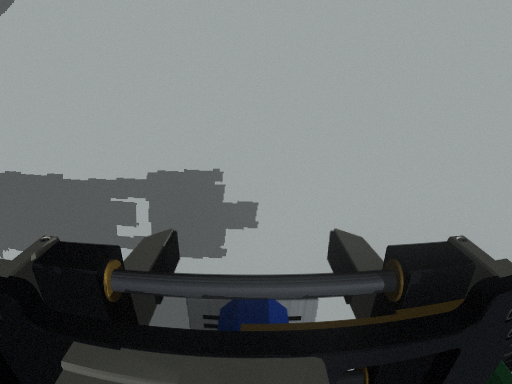

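View pics/t29.png

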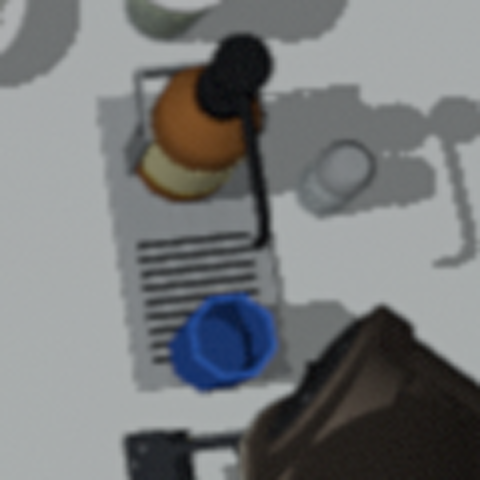

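>>> arm_command --deltas '[{"xyz": [0, 0.25, 0.4], "turn": 2, "jaw": 255}, {"xyz": [0, 0.25, 0.7], "turn": 2, "jaw": 255}, {"xyz": [-1, 0.25, 0.7], "turn": 2, "jaw": 255}, {"xyz": [-2, 0.25, 0.7], "turn": 2, "jaw": 255}, {"xyz": [-2.5, 0.25, 0.7], "turn": 2, "jaw": 255}]' --force 20

```text
clock: 20.08
position: [0.4165, -0.2301, 0.0462]
ee_rot: [-0.201, 3.122, -0.005]
force: [-0.2, -0.0, 0.5]
width: 0.686
```

>>> arm_command --deltas '[{"xyz": [-0.5, 0, 0], "turn": 0, "jaw": 255}, {"xyz": [-1, 0, 0], "turn": 0, "jaw": 255}, {"xyz": [-1.5, 0, 0], "turn": 0, "jaw": 255}, {"xyz": [-2.0, 0, 0], "turn": 0, "jaw": 255}, {"xyz": [-2.5, 0, 0], "turn": 0, "jaw": 255}]'

```text
clock: 20.5
position: [0.4417, -0.2268, 0.0466]
ee_rot: [-0.201, 3.122, -0.005]
force: [0.7, 0.4, -0.0]
width: 0.322
```

```bash
python3 - <<'E'
from h import *
goto([.4786,-.2229,.045],97)
d=grab('scene','sc30');t=grab('top','t30')
for n,dd in(('s30',d['frame'][120:270,110:260]),('t30b',t['frame'][150:270,280:400])):
    cv2.imwrite('pics/%s.png'%n,cv2.resize(dd[...,::-1],None,fx=4,fy=4,interpolation=cv2.INTER_CUBIC))
E
python3 sl.py scene .33 .57 -.32 -.15
```

```text
clk 20.50 pos [ 0.4417 -0.2268  0.0466] jawdir 97.4 tilt 0.75 xyz [-3.71 -0.08  0.2 ] turn 0.4 w 0.322 F [ 0.7  0.4 -0. ] j7 2.27
508 [ 0.455 -0.25   0.011] [ 0.517 -0.191  0.104]
0.01 33 x 0.456 0.515 y -0.243 -0.192
0.02 41 x 0.457 0.517 y -0.246 -0.194
0.03 65 x 0.456 0.515 y -0.25 -0.192
0.04 57 x 0.455 0.516 y -0.25 -0.191
0.05 76 x 0.455 0.516 y -0.25 -0.194
0.06 58 x 0.457 0.515 y -0.25 -0.193
0.07 56 x 0.457 0.515 y -0.25 -0.196
0.08 54 x 0.457 0.515 y -0.249 -0.199
0.09 47 x 0.455 0.514 y -0.25 -0.203
0.1 21 x 0.49 0.514 y -0.249 -0.2
```

View pics/s30.png

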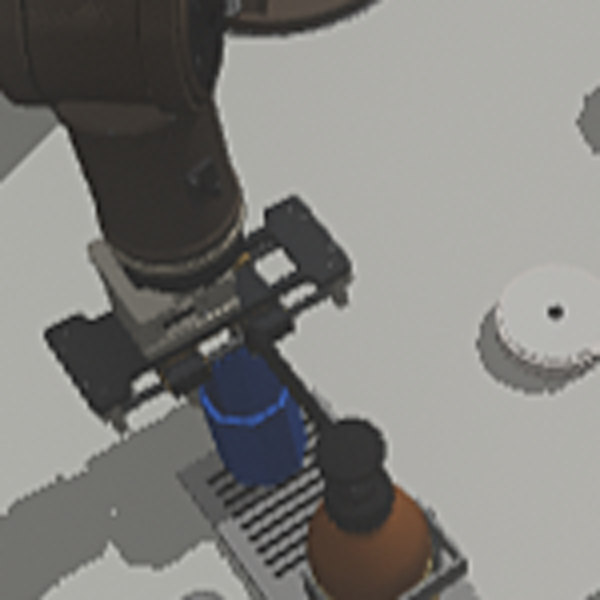

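>>> arm_command --deltas '[{"xyz": [0, 0, 0.1], "turn": 0, "jaw": 255}, {"xyz": [0, 0, 0.1], "turn": 0, "jaw": 255}, {"xyz": [0, 0, 0.1], "turn": 0, "jaw": 255}, {"xyz": [0, 0, 0.1], "turn": 0, "jaw": 255}, {"xyz": [-0.4, -0.05, 0.1], "turn": 0, "jaw": 255}]'

```text
clock: 21.02
position: [0.4453, -0.2268, 0.0456]
ee_rot: [-0.201, 3.123, -0.005]
force: [-0.2, -1.2, -0.8]
width: 0.003
```

>>> arm_command --deltas '[{"xyz": [-0.4, 0, 0], "turn": 0, "jaw": 255}, {"xyz": [-0.8, 0, 0], "turn": 0, "jaw": 255}, {"xyz": [-1.2, 0, 0], "turn": 0, "jaw": 255}, {"xyz": [-1.6, 0, 0], "turn": 0, "jaw": 255}]'

```text
clock: 21.35
position: [0.4617, -0.2247, 0.0458]
ee_rot: [-0.201, 3.123, -0.005]
force: [-0.8, -0.4, -0.2]
width: 0.003
```

```bash
python3 - <<'E'
from h import *
goto([.4786,-.2229,.045],97)
d=grab('scene','sc31');t=grab('top','t31')
for n,dd in(('s31',d['frame'][120:270,110:260]),('t31b',t['frame'][150:270,280:400])):
    cv2.imwrite('pics/%s.png'%n,cv2.resize(dd[...,::-1],None,fx=4,fy=4,interpolation=cv2.INTER_CUBIC))
E
python3 sl.py scene .33 .59 -.32 -.15
```

```text
clk 21.35 pos [ 0.4617 -0.2247  0.0458] jawdir 97.4 tilt 0.74 xyz [-1.7  -0.04  0.1 ] turn 0.4 w 0.003 F [-0.8 -0.4 -0.2] j7 2.25
465 [ 0.474 -0.249  0.01 ] [ 0.535 -0.191  0.104]
0.01 23 x 0.474 0.533 y -0.245 -0.201
0.02 43 x 0.477 0.533 y -0.245 -0.199
0.03 60 x 0.476 0.534 y -0.248 -0.198
0.04 48 x 0.476 0.534 y -0.249 -0.192
0.05 68 x 0.476 0.535 y -0.248 -0.191
0.06 68 x 0.476 0.535 y -0.249 -0.192
0.07 55 x 0.476 0.535 y -0.248 -0.196
0.08 39 x 0.483 0.534 y -0.249 -0.2
0.09 36 x 0.484 0.534 y -0.249 -0.199
0.1 24 x 0.509 0.533 y -0.249 -0.198
```

View pics/s31.png

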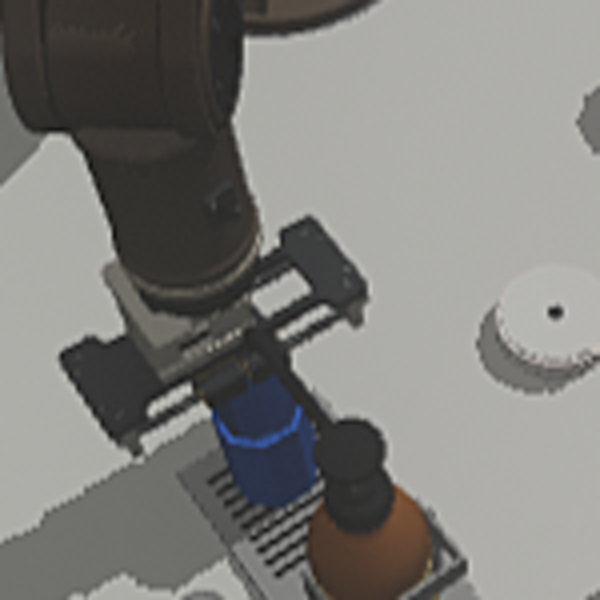

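>>> arm_command --deltas '[{"xyz": [-0.5, 0, 0], "turn": 0, "jaw": 255}, {"xyz": [-1.0, 0, 0], "turn": 0, "jaw": 255}, {"xyz": [-1.5, 0, 0], "turn": 0, "jaw": 255}, {"xyz": [-1.5, 0, 0], "turn": 0, "jaw": 255}]'

```text
clock: 21.78
position: [0.4786, -0.2223, 0.0461]
ee_rot: [-0.203, 3.121, -0.005]
force: [0.5, -1.1, 0.1]
width: 0.005
```

>>> arm_command --deltas '[{"xyz": [0.5, 0, 0], "turn": 0, "jaw": 255}, {"xyz": [2, 0, 0], "turn": 0, "jaw": 255}, {"xyz": [6, 0, 0], "turn": 0, "jaw": 255}, {"xyz": [10, 0, 0], "turn": 0, "jaw": 255}]'

```text
clock: 22.12
position: [0.3792, -0.2353, 0.0446]
ee_rot: [-0.206, 3.12, -0.007]
force: [-0.7, -1.6, 0.6]
width: 0.009
```

```bash
python3 - <<'E'
from h import *
goto([.636,-.2,.30],97)
d=grab('scene','sc32');t=grab('top','t32')
for n,dd in(('s32',d['frame'][120:270,110:260]),('t32b',t['frame'][150:270,280:400])):
    cv2.imwrite('pics/%s.png'%n,cv2.resize(dd[...,::-1],None,fx=4,fy=4,interpolation=cv2.INTER_CUBIC))
E
python3 sl.py scene .33 .59 -.32 -.15;python3 sl.py top .33 .59 -.32 -.15
```

```text
clk 22.12 pos [ 0.3792 -0.2353  0.0446] jawdir 97.6 tilt 0.91 xyz [-2.630e+01 -2.000e-02 -2.515e+01] turn 0.6 w 0.009 F [-0.7 -1.6  0.6] j7 2.34
476 [ 0.493 -0.247  0.013] [ 0.553 -0.193  0.104]
0.01 26 x 0.494 0.551 y -0.241 -0.204
0.02 39 x 0.494 0.551 y -0.244 -0.196
0.03 49 x 0.493 0.552 y -0.245 -0.195
0.04 51 x 0.493 0.552 y -0.246 -0.195
0.05 56 x 0.494 0.553 y -0.246 -0.194
0.06 57 x 0.493 0.551 y -0.246 -0.193
0.07 58 x 0.493 0.552 y -0.246 -0.196
0.08 55 x 0.494 0.552 y -0.247 -0.197
0.09 40 x 0.493 0.55 y -0.246 -0.199
0.1 45 x 0.494 0.551 y -0.246 -0.196
482 [ 0.488 -0.27   0.005] [ 0.548 -0.187  0.105]
0.0 20 x 0.491 0.548 y -0.27 -0.207
0.01 132 x 0.489 0.546 y -0.266 -0.193
0.02 26 x 0.488 0.546 y -0.243 -0.188
0.03 32 x 0.489 0.545 y -0.244 -0.187
0.04 33 x 0.489 0.545 y -0.243 -0.188
0.05 34 x 0.49 0.546 y -0.243 -0.187
0.06 27 x 0.489 0.545 y -0.243 -0.188
0.07 36 x 0.489 0.546 y -0.243 -0.187
0.08 37 x 0.489 0.546 y -0.244 -0.187
0.09 69 x 0.489 0.546 y -0.247 -0.188
0.1 36 x 0.489 0.546 y -0.244 -0.188
```

View pics/s32.png

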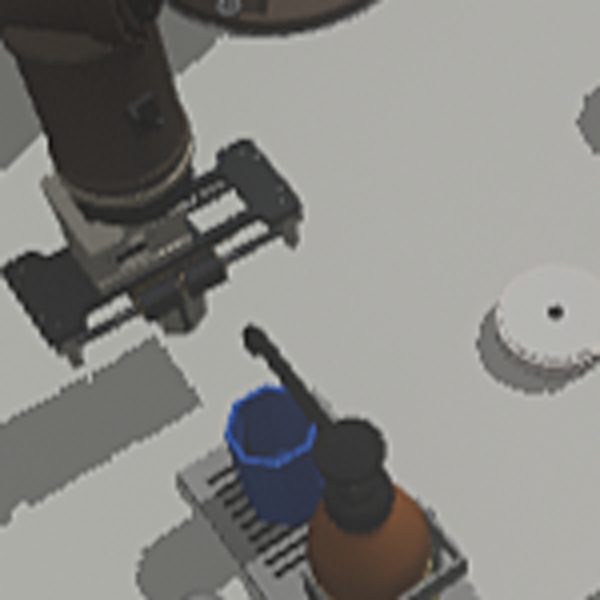

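View pics/t32b.png

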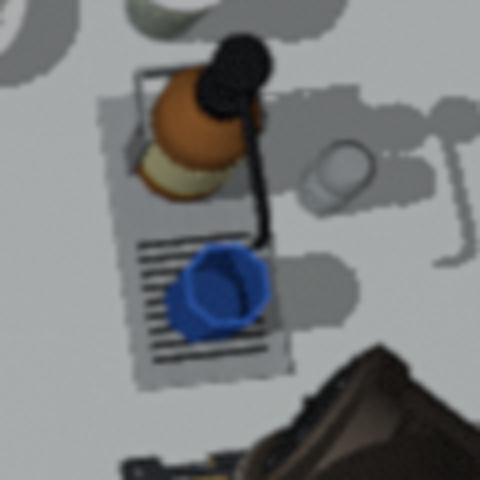

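>>> arm_command --deltas '[{"xyz": [0, 0, -4], "turn": 0, "jaw": 255}, {"xyz": [0, 0, -8], "turn": 0, "jaw": 255}, {"xyz": [0, 0, -12], "turn": 0, "jaw": 255}, {"xyz": [0, 0, -16], "turn": 0, "jaw": 255}, {"xyz": [0, 0, -20], "turn": 0, "jaw": 255}]'

```text
clock: 22.63
position: [0.3687, -0.2352, 0.2462]
ee_rot: [-0.194, 3.128, -0.001]
force: [1.7, -0.3, -0.4]
width: 0.006
```

>>> arm_command --deltas '[{"xyz": [0, 0, -4], "turn": 0, "jaw": 255}, {"xyz": [0, 0, -6], "turn": 0, "jaw": 255}, {"xyz": [-3, 0, -6], "turn": 0, "jaw": 255}, {"xyz": [-7, 0, -6], "turn": 0, "jaw": 255}, {"xyz": [-11, 0, -6], "turn": 0, "jaw": 255}]'

```text
clock: 23.05
position: [0.4782, -0.2217, 0.3081]
ee_rot: [-0.191, 3.125, -0.001]
force: [0.2, -0.4, 0.2]
width: 0.005
```

Run:
```python
from h import *
goto([.635,-.2005,.29],98)
```

```text
clk 23.05 pos [ 0.4782 -0.2217  0.3081] jawdir 97.0 tilt 0.60 xyz [-15.8    0.2    1.98] turn -1.0 w 0.005 F [ 0.2 -0.4  0.2] j7 2.10
```

>>> arm_command --deltas '[{"xyz": [-4, 0.2, 0], "turn": -1, "jaw": 255}, {"xyz": [-8, 0.2, 0], "turn": -1, "jaw": 255}, {"xyz": [-12, 0.2, 0], "turn": -1, "jaw": 255}, {"xyz": [-15.8, 0.2, 1], "turn": -1, "jaw": 255}, {"xyz": [-15.8, 0.2, 2], "turn": -1, "jaw": 255}]'

```text
clock: 23.47
position: [0.6408, -0.1969, 0.2872]
ee_rot: [-0.227, 3.122, 0.001]
force: [-1.9, 2.1, -1.3]
width: 0.008
```

>>> arm_command --deltas '[{"xyz": [0, 0, 0], "turn": 0, "jaw": 255}]'

```text
clock: 23.55
position: [0.6406, -0.1966, 0.2839]
ee_rot: [-0.228, 3.127, 0.002]
force: [-0.1, -0.6, -0.4]
width: 0.004
```

Run:
```python
from h import *
goto([.635,-.2005,.25],98)
d=grab('scene','sc33');t=grab('top','t33')
for n,dd in(('s33',d['frame'][100:250,110:260]),('t33b',t['frame'][110:250,280:420])):
    cv2.imwrite('pics/%s.png'%n,cv2.resize(dd[...,::-1],None,fx=4,fy=4,interpolation=cv2.INTER_CUBIC))
```

```text
clk 23.55 pos [ 0.6406 -0.1966  0.2839] jawdir 98.3 tilt 0.38 xyz [ 0.63 -0.3   3.39] turn 0.3 w 0.004 F [-0.1 -0.6 -0.4] j7 2.04
```

View pics/s33.png

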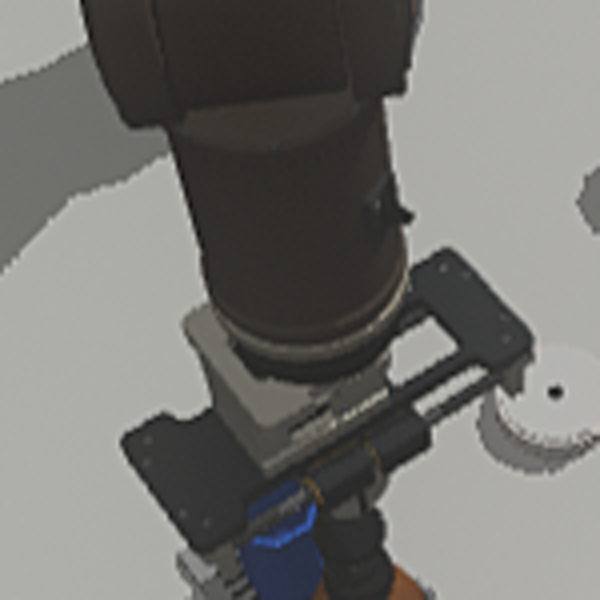

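View pics/t33b.png

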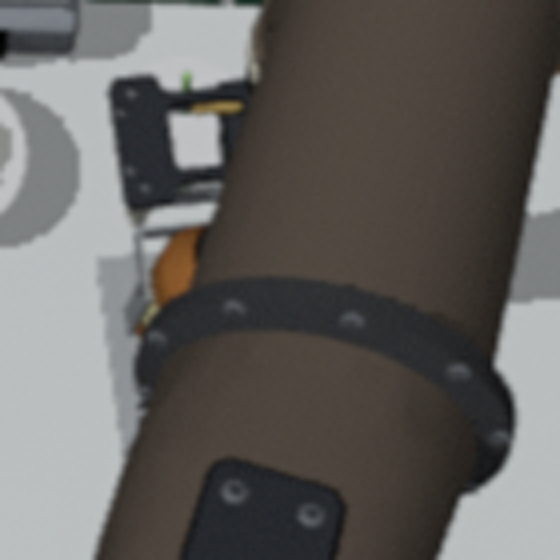

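>>> arm_command --deltas '[{"xyz": [0.6, -0.3, 0], "turn": 0, "jaw": 255}, {"xyz": [0.6, -0.3, 1], "turn": 0, "jaw": 255}, {"xyz": [0.6, -0.3, 2.5], "turn": 0, "jaw": 255}, {"xyz": [0.6, -0.3, 3.4], "turn": 0, "jaw": 255}, {"xyz": [0.6, -0.3, 3.4], "turn": 0, "jaw": 255}]'

```text
clock: 24.07
position: [0.6334, -0.2003, 0.2503]
ee_rot: [-0.226, 3.127, 0.003]
force: [-0.5, -0.6, 0.1]
width: 0.003
```

Run:
```python
from h import *
goto([.635,-.2005,.23],98)
t=grab('wrist','w34')
```

```text
clk 24.07 pos [ 0.6334 -0.2003  0.2503] jawdir 98.3 tilt 0.38 xyz [-0.15 -0.05  2.03] turn 0.3 w 0.003 F [-0.5 -0.6  0.1] j7 2.06
```

View pics/w34.png

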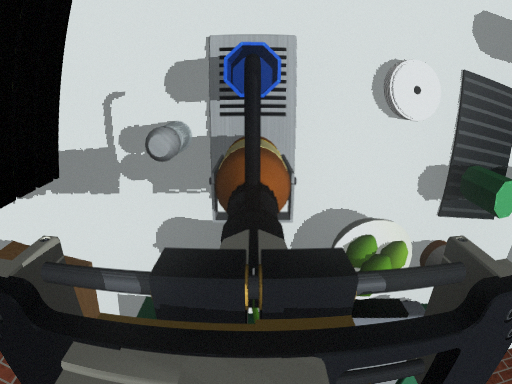

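>>> arm_command --deltas '[{"xyz": [-0.1, 0, 0.6], "turn": 0, "jaw": 255}, {"xyz": [-0.1, 0, 1.1], "turn": 0, "jaw": 255}, {"xyz": [-0.1, 0, 1.6], "turn": 0, "jaw": 255}, {"xyz": [-0.1, 0, 2.1], "turn": 0, "jaw": 255}, {"xyz": [-0.1, 0, 2.5], "turn": 0, "jaw": 255}]'

```text
clock: 24.53
position: [0.6355, -0.2006, 0.227]
ee_rot: [-0.226, 3.125, 0.002]
force: [-1.6, -0.6, 8.3]
width: 0.006
```

>>> arm_command --deltas '[{"xyz": [0, 0, 0.3], "turn": 0, "jaw": 255}, {"xyz": [0, 0, 0.4], "turn": 0, "jaw": 255}]'

```text
clock: 24.7
position: [0.6356, -0.2006, 0.2234]
ee_rot: [-0.226, 3.124, 0.002]
force: [-2.8, 0.1, 9.4]
width: 0.005
```

>>> arm_command --deltas '[{"xyz": [0, 0, 0.2], "turn": 0, "jaw": 255}, {"xyz": [0, 0, 0.3], "turn": 0, "jaw": 255}, {"xyz": [0, 0, 0.3], "turn": 0, "jaw": 255}]'

```text
clock: 24.95
position: [0.6356, -0.2006, 0.2223]
ee_rot: [-0.226, 3.123, 0.002]
force: [-6.7, 2.3, 15.5]
width: 0.004
```

```bash
python3 - <<'E'
from h import *
goto([.635,-.2005,.29],98)
d=grab('scene','sc35')
cv2.imwrite('pics/s35.png',cv2.resize(d['frame'][150:270,140:260,::-1],None,fx=4,fy=4,interpolation=cv2.INTER_CUBIC))
E
python3 sl.py scene .4 .59 -.32 -.15
```

```text
clk 24.95 pos [ 0.6356 -0.2006  0.2223] jawdir 98.3 tilt 0.61 xyz [-0.02  0.02 -6.77] turn 0.3 w 0.004 F [-6.7  2.3 15.5] j7 2.06
82 [ 0.539 -0.243  0.013] [ 0.552 -0.204  0.096]
0.01 10 x 0.541 0.55 y -0.241 -0.214
0.02 18 x 0.539 0.551 y -0.243 -0.21
0.03 20 x 0.544 0.551 y -0.234 -0.206
0.04 17 x 0.547 0.552 y -0.231 -0.205
0.08 5 x 0.545 0.55 y -0.232 -0.22
```

View pics/s35.png

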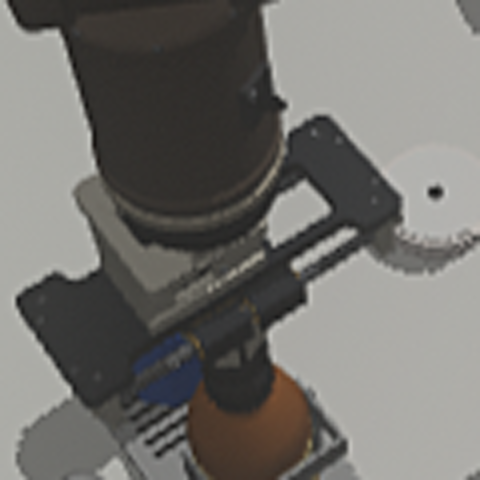

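Fz of 15.5 N, above the spring's 9.5 N, at z = 0.222 shows the pump is on its stop. Release straight up.

>>> arm_command --deltas '[{"xyz": [0, 0, -0.6], "turn": 0, "jaw": 255}, {"xyz": [0, 0, -1.4], "turn": 0, "jaw": 255}, {"xyz": [0, 0, -2.2], "turn": 0, "jaw": 255}, {"xyz": [0, 0, -4], "turn": 0, "jaw": 255}, {"xyz": [0, 0, -7], "turn": 0, "jaw": 255}]'

```text
clock: 25.42
position: [0.6335, -0.2, 0.2899]
ee_rot: [-0.227, 3.128, 0.004]
force: [0.7, -0.7, -0.6]
width: 0.003
```

>>> arm_command --deltas '[{"xyz": [0, 0, -4], "turn": 0, "jaw": 255}, {"xyz": [4, 0, -6], "turn": 0, "jaw": 255}, {"xyz": [8, 0, -6], "turn": 0, "jaw": 255}, {"xyz": [12, 0, -6], "turn": 0, "jaw": 255}, {"xyz": [16, 0, -6], "turn": 0, "jaw": 255}]'

```text
clock: 25.83
position: [0.473, -0.2236, 0.349]
ee_rot: [-0.227, 3.127, 0.004]
force: [-0.1, -0.7, 1.3]
width: 0.005
```

>>> arm_command --deltas '[{"xyz": [4, 0, 0], "turn": 0, "jaw": 255}, {"xyz": [8, 0, 0], "turn": 0, "jaw": 255}, {"xyz": [8, 0, 0], "turn": 0, "jaw": 255}, {"xyz": [8, 0, 0], "turn": 0, "jaw": 255}]'

```text
clock: 26.17
position: [0.392, -0.2357, 0.3491]
ee_rot: [-0.223, 3.126, 0.004]
force: [0.6, -0.0, -0.3]
width: 0.001
```

```bash
python3 - <<'E'
from h import *
o0=dict(top=load('top'))
goto([.4,-.2005,.33],98)
d=grab('scene','sc36');t=grab('top','t36')
for n,dd in(('s36',d['frame'][120:270,110:260]),('t36b',t['frame'][110:270,260:420])):
    cv2.imwrite('pics/%s.png'%n,cv2.resize(dd[...,::-1],None,fx=3.6,fy=3.6,interpolation=cv2.INTER_CUBIC))
ps=pts(d)
m=(ps[...,2]>.232)&(ps[...,2]<.27)&(abs(ps[...,0]-.635)<.025)&(abs(ps[...,1]+.2)<.025); q=ps[m]; print('head',len(q),np.median(q,0))
a=cv2.imread('pics/top0.png').astype(int);b=cv2.imread('pics/t36.png').astype(int)
for nm,(u,v,r) in dict(lid=(255,233,22),green=(199,190,18),bowl=(264,148,28),shaker=(366,195,14),cup=(325,142,20),spare=(211,142,18)).items():
    print(nm,'mean diff %.1f'%abs(a-b)[v-r:v+r,u-r:u+r].mean())
E
python3 sl.py scene .4 .59 -.32 -.15;python3 sl.py top .4 .59 -.32 -.15
```

```text
clk 26.17 pos [ 0.392  -0.2357  0.3491] jawdir 98.2 tilt 0.46 xyz [-1.27  3.37  1.92] turn 0.2 w 0.001 F [ 0.6 -0.  -0.3] j7 2.17
head 250 [ 0.63826635 -0.20150867  0.24432106]
lid mean diff 9.1
green mean diff 4.7
bowl mean diff 7.6
shaker mean diff 7.8
cup mean diff 8.6
spare mean diff 7.2
395 [ 0.492 -0.246  0.012] [ 0.552 -0.195  0.104]
0.01 16 x 0.495 0.551 y -0.234 -0.204
0.02 29 x 0.494 0.552 y -0.242 -0.202
0.03 40 x 0.493 0.551 y -0.243 -0.195
0.04 54 x 0.494 0.552 y -0.246 -0.195
0.05 45 x 0.494 0.551 y -0.246 -0.196
0.06 56 x 0.493 0.551 y -0.245 -0.195
0.07 46 x 0.494 0.551 y -0.243 -0.196
0.08 39 x 0.494 0.551 y -0.243 -0.199
0.09 32 x 0.492 0.55 y -0.245 -0.199
0.1 38 x 0.493 0.55 y -0.246 -0.197
479 [ 0.488 -0.27   0.004] [ 0.548 -0.186  0.105]
0.0 23 x 0.491 0.548 y -0.27 -0.207
0.01 128 x 0.489 0.545 y -0.27 -0.193
0.02 25 x 0.488 0.546 y -0.243 -0.189
0.03 32 x 0.489 0.544 y -0.243 -0.187
0.04 27 x 0.488 0.546 y -0.243 -0.188
0.05 31 x 0.489 0.544 y -0.244 -0.187
0.06 35 x 0.488 0.544 y -0.244 -0.187
0.07 29 x 0.49 0.545 y -0.243 -0.186
0.08 34 x 0.488 0.546 y -0.243 -0.187
0.09 78 x 0.489 0.547 y -0.244 -0.186
0.1 37 x 0.488 0.546 y -0.246 -0.188
```

View pics/s36.png

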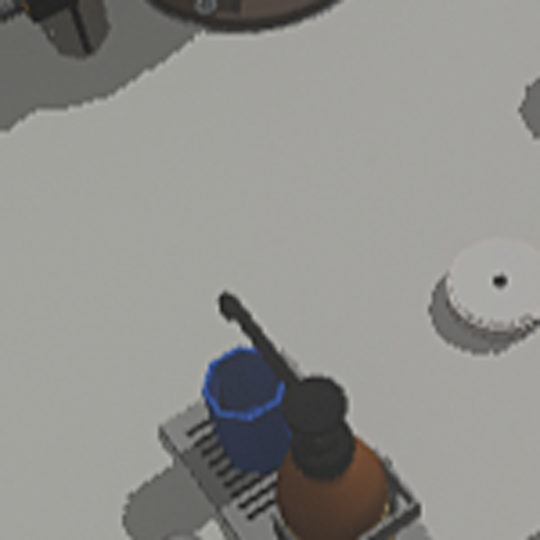

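View pics/t36.png

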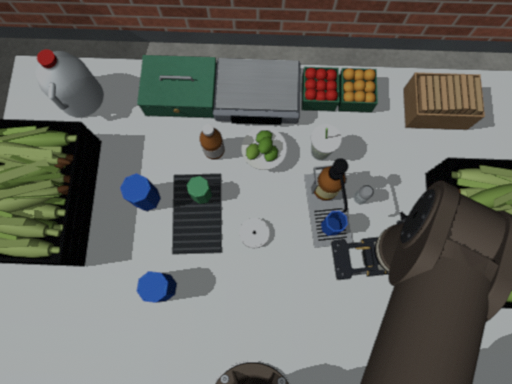

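```bash
python3 -c "
from cell import sign_off
print(sign_off())"
```

```text
the job is handed in; nothing more can be done
None
```

The blue tumbler now stands mouth up on the drip tray under the spout. The pump was pressed to its stop over it and came fully back up. I handed the job in at about 26 s of the allowed 72 s; it reported no verdict.

**How it went**
- I chose the blue tumbler on the mat (about 60 mm wide) over the two larger blue ones beside the mat (about 82 mm).
- I tipped it over against the mat's edge and levered it upright against the tray's near edge. I then pushed it under the spout with closed fingers and pressed the pump.
- **Failed tries:** tipping it on the bare table only made it slide. The first two attempts to raise it at the tray slipped over the edge. A third try, loosening the grip so it would swing upright, dropped it a few centimetres back onto the table. Setting its base square against the tray edge and going slowly then worked.

**Last checks**
- **Tumbler:** upright and released. Its axis is about 8 mm from the spout by one camera and 11 mm by the other; the limit is 20 mm. The two cameras disagree by about 5 mm on its position.
- **Pump:** pressed until the tool was at z = 0.222 m with 15.5 N, more than the spring's 9.5 N, so it was on its stop. Afterwards the head's top measured 0.244 m, fully up.
- **Other things:** the before and after top views show nothing else moved. I compared the images and did not measure each position again.
- **Arm:** clear of everything at the end.

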